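# Mount a board in the rework holder and stow its heat sinks

### The arm

A 6-joint arm with a two-finger parallel gripper is mounted at the origin on the work surface. World frame = base frame: x ahead of the robot, y to its left, z up, the work surface at z = 0. Lengths are in m, angles in rad, forces in N, time in s.
With the tool pointing down it reaches from about 0.35 to 0.85 m from the base axis. Payload 8.1 kg.
Tool frame: the origin (TCP) lies at the very end of the fingers, on their centre line; the grasp point (between the pads) lies 19 mm behind it; z points along the fingers, y is the line along which they close (so a half turn about z gives the same grasp; the last joint's range is limited). The gripper opens to 93 mm and grips with 3 to 60 N. Pads are 15 mm wide; open, the fingers measure 128 mm over their backs; the gripper's body (75 mm by 188 mm) begins 65 mm behind the grasp point.
Start: joints at [1.242, 0.13, 1.488, -0, 1.523, -0.085], TCP at [0.145, 0.582, 0.219] pointing down, gripper open.
Joint ranges: [-2.96, 2.96], [-0.89, 2.26], [0.02, 2.5], [-1.34, 4.48], [0, 2.73], [-2.66, 2.66]. Speed limits (rad/s): [2.39, 2.39, 2.79, 3.14, 3.14, 3.14].

### API

Orientations are given as a rotation vector (axis times angle).
In Python, from plant import robot, imaging gives the robot as it stands.
- The arm moves only by the tool jog_arm, never from a script. Its argument "rows" is a list of rows, each a list of 2 entries, a list of its own where there are three numbers: the shift along the tool's x, y, z each as a share of 0.2 m, from -1 to 1, then the turn, a rotation vector about the tool's x, y, z each as a share of pi/2 rad, from -1 to 1. A call has 1 to 5 rows; each row is the pose to reach, as a shift and turn from the pose commanded when the call began, along the tool's axes at that moment; what a row does not reach only later rows make up. A row lasts 1/10 s, in which the tool goes at most 50 mm and 8.59 degrees, less where a joint would pass 70% of its speed; a pose out of reach is approached as far as the arm can. A call with a number of a shift or a turn outside -1 to 1 is refused whole. A call with a gripper value outside its range is refused whole. "hand" is the closure, from -1 (fully open) to 1 (shut), set as the call begins (left out, the last holds). The fingers move at their own pace and stop on an object; "squeeze" is the grip in N (left out, the last holds). Time passes only in rows, so rows that repeat a pose let the fingers close. It gives the time, the measured TCP pose, the force, the opening and the grip force at its end, in the units of the state.
- robot.read_state(): the state, without advancing time (a new reading comes with each control period).
- imaging.read_camera(name): name is "scene" or "top" or "wrist"; returns a dict with "frame" (480x640x3 uint8, red, green, blue), "vertical_fov" (degrees; the focal length in pixels is half the picture's height over the tangent of half this angle, whatever the lens; pixels are square), "cx", "cy" (the principal point, pixels), "R" (3x3) and "t" (3): a world point X has camera coordinates R X + t. Camera axes: x right, y down, z forward; pixel columns grow to the right and rows downward; lengths in m; the calibration is good to about 2 mm. The wrist camera is an equidistant fisheye: a pixel r from the principal point sees the ray r / f radians off the axis. A picture is of the moment at which its call begins. There is no depth.
- robot.close_job(): hands the job in; it is judged then, once.
The state is a dict: "t": time; "q": joint angles; "dq": joint speeds; "joint_torque": joint torques, N m; "tool_pos": TCP position; "orientation": TCP orientation; "force": force on the tool from outside, world axes, zero at the start; "wrist_torque": the same for the moment, N m; "opening": finger opening in m; "gripper_force": force on a finger pad.
Only numpy, scipy, OpenCV 4.12 (cv2) and the standard library are available. Lean on these libraries where they do the work, as an engineer would, in place of code of your own. Each camera call takes 0.05 s, during which the arm holds its last target. There are 200 camera calls.

### The job

Get this board ready for rework: lower the board carrier over the two brass pins of the work holder until it lies flush on the base, then lay the retaining bar across the two posts, down in both slots and centred over the board. Put every heat sink that was taken off into the white tub and press the tub's lid down until it sits level on the rim all round; leave the other things on the bench where they are.

Things in the scene. Friction and masses are not known exactly. Their poses are not given: they have to be found in the camera images.
- holder: fixed work holder: steel base 112 (x) x 196 (y) x 16 mm, origin at the centre of its underside. Two brass pins, 10 mm thick, 30 mm tall (upper 16 mm tapered), stand on it at (-36,-42) and (+36,+42) mm. Grey posts at y = -82 and +82 mm (44 x 20 mm) have seats 60 mm above the bench, between yellow cheeks 12 mm higher: a slot 32 mm wide in x for the bar
- carrier: aluminium plate 104 (x) x 120 (y) x 8 mm with a green circuit board; origin at the centre of its underside. 13 mm through holes at (-36,-42) and (+36,+42) mm (fits either way round by a half turn). An orange block 30 (x) x 44 (y) x 30 mm at its centre, top 38 mm above the origin, is its grip. Mounted, its origin is 16 mm above the holder's
- bar: retaining bar: steel flat 24 (x) x 196 (y) x 12 mm, origin at the centre of its underside. A red handle 22 (x) x 60 (y) x 26 mm stands at its centre, top 38 mm above the origin. In place, y lies along the holder's y, origin centred 60 mm above the holder's origin (either way round; 6 mm above the orange block)
- tub: white open parts tub fixed to the bench, outside 124 (x) x 148 (y) x 66 mm, walls and floor 4 mm; origin at the centre of its underside
- lid: loose white lid: cover 128 (x) x 152 (y) x 5 mm, under it a plug 108 x 132 x 8 mm that enters the rim with 4 mm to spare each side; origin at the centre of the plug's underside. Black handle 22 (x) x 60 (y) x 26 mm at its centre, top 39 mm above the origin. Seated, its origin is 58 mm above the tub's, y along the tub's y (either way round)
- sink0: black finned heat sink, 60 (x) x 28 (y) x 24 mm, origin at the centre of its underside; may be absent; 3 to 5 of them lie about the bench
- sink1: black finned heat sink, 60 (x) x 28 (y) x 24 mm, origin at the centre of its underside; may be absent; 3 to 5 of them lie about the bench
- sink2: black finned heat sink, 60 (x) x 28 (y) x 24 mm, origin at the centre of its underside; may be absent; 3 to 5 of them lie about the bench
- sink3: black finned heat sink, 60 (x) x 28 (y) x 24 mm, origin at the centre of its underside; may be absent; 3 to 5 of them lie about the bench
- sink4: black finned heat sink, 60 (x) x 28 (y) x 24 mm, origin at the centre of its underside; may be absent; 3 to 5 of them lie about the bench
- spray: bystander, to be left alone: yellow spray can, 52 mm diameter, 165 mm tall; origin at the centre of its underside
- flask: bystander, to be left alone: white bottle, 56 mm diameter, 120 mm tall; origin at the centre of its underside
- tape: bystander, to be left alone: roll of amber tape lying flat, 84 mm diameter, 24 mm tall; origin at the centre of its underside
- spool: bystander, to be left alone: small green solder spool standing upright, 36 mm diameter, 30 mm tall; origin at the centre of its underside
- meter: bystander, to be left alone: red multimeter lying flat, 140 x 74 x 32 mm; origin at the centre of its underside
- driver: bystander, to be left alone: screwdriver, 170 mm long, lying flat; origin at mid-length
Things that resemble listed ones, but are neither listed nor needed, are in the scene too. Leave any blue look-alike of the tub alone.

How it is judged:
By the outcome, as a careful person would: the job done as asked, in the order asked, and still so for the second after the job is handed in, with the robot touching nothing.
Of sink0, sink1, sink2, sink3, sink4 only 3 to 5 are there at a start; the rules pass over those that are not, and their reading is None.
At some moment in a run one of sink0, sink1, sink2, sink3, sink4, bar, lid may be knocked a few centimetres aside while the robot is not near it.
Once in a run the grip may slacken for a moment while it holds something.
It also fails if it takes over 210 s, if anything falls off the work surface, if the arm or the gripper's body presses on something with over 40 N, if the wrist force passes 120 N, or if a joint passes its speed limit or range.

## Working session

There is one attempt and no reset: what is moved stays moved. The work goes in short steps, Python scripts to look and compute and a tool call to move; the robot and the scene stay as the last step left them, time stands still between calls to the robot, and variables do not carry over. Pictures are saved under pics/ and viewed, at most 14 in all, crops included, and the job is handed in when it is done.

Besides the shell and the picture viewer there is one more tool, called after "Call:" by a JSON object that holds its "name" and its "arguments". jog_arm: Moves the arm, as the interface text tells. Its arguments: {"type":"object","properties":{"rows":{"type":"array"},"hand":{"type":"number"},"squeeze":{"type":"number"}},"required":["rows"]}

```bash
mkdir -p pics; ls; cat > h.py <<'E'
import numpy as np, cv2
from scipy.spatial.transform import Rotation as Ro
from plant import robot, imaging
def grab(n,fn):
    c=imaging.read_camera(n); cv2.imwrite('pics/'+fn,c['frame'][:,:,::-1]); np.savez('pics/'+fn[:-4]+'.npz',**{k:v for k,v in c.items()}); return c
def load(fn): return dict(np.load('pics/'+fn+'.npz'))
def px(c,u,v,z,fish=False):
    f=240/np.tan(np.radians(float(c['vertical_fov']))/2)
    d=np.array([u-float(c['cx']),v-float(c['cy'])])
    if fish:
        r=np.hypot(*d); th=r/f; ray=np.array([*(d/max(r,1e-9)*np.sin(th)),np.cos(th)])
    else: ray=np.array([*(d/f),1.])
    R=c['R'];o=-R.T@c['t'];w=R.T@ray
    return o+w*(z-o[2])/w[2]
def proj(c,X,fish=False):
    f=240/np.tan(np.radians(float(c['vertical_fov']))/2)
    p=c['R']@np.array(X,float)+c['t']
    if fish:
        r=np.hypot(p[0],p[1]);th=np.arctan2(r,p[2]);q=p[:2]/max(r,1e-9)*f*th
    else: q=p[:2]/p[2]*f
    return q+[float(c['cx']),float(c['cy'])]
E
python3 - <<'E'
from h import *
for n in ['scene','top','wrist']:
    c=grab(n,n+'0.png'); print(n,c['vertical_fov'],c['cx'],c['cy'],(-c['R'].T@c['t']).round(3),c['R'].round(2).tolist())
s=robot.read_state(); print(s)
E
```

```text
pics
scene 56.94869167106953 321.15925821385144 241.75608366115299 [1.063 0.509 0.929] [[-0.67, 0.74, -0.01], [0.58, 0.52, -0.63], [-0.46, -0.43, -0.78]]
top 54.389138798712004 318.60205365820974 240.02174686003815 [ 0.414 -0.02   1.359] [[0.0, -1.0, -0.01], [-1.0, -0.0, -0.1], [0.1, 0.01, -1.0]]
wrist 65.70646984690485 324.29088420438393 239.6870745210626 [0.076 0.598 0.384] [[0.24, 0.97, -0.0], [0.94, -0.23, 0.25], [0.24, -0.06, -0.97]]
{'t': 0.15, 'q': array([ 1.24159219e+00,  1.30980064e-01,  1.48899992e+00,  6.04246050e-06,
        1.52300915e+00, -8.54245880e-02]), 'dq': array([ 0.00045069, -0.00123061, -0.00317859,  0.00015162, -0.00058144,
        0.00048953]), 'joint_torque': array([ 9.63351231e-04, -5.60472822e+01, -4.92337346e+01,  7.68094836e-02,
        3.07159452e-02, -4.71945964e-05]), 'tool_pos': array([0.14467486, 0.58185556, 0.21784902]), 'orientation': array([-3.81945229e-01, -3.11799207e+00,  2.14446580e-03]), 'force': array([ 0.00410627,  0.63564155, -0.04499145]), 'wrist_torque': array([ 0.0034782 ,  0.03663095, -0.03416945]), 'gripper_force': 0.0, 'opening': 0.09309569287718987}
```

View pics/top0.png

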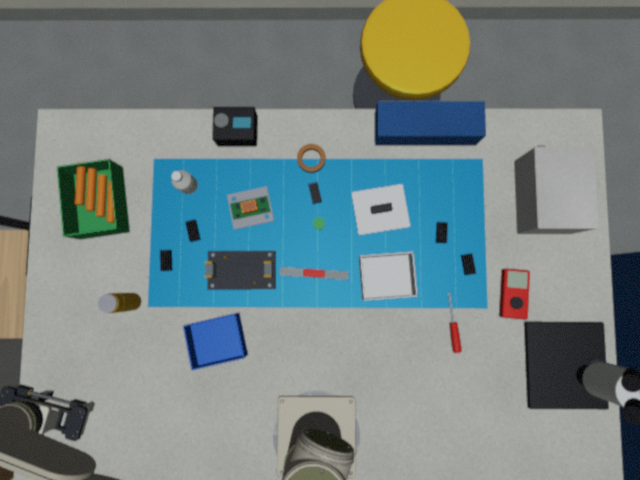

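View pics/scene0.png

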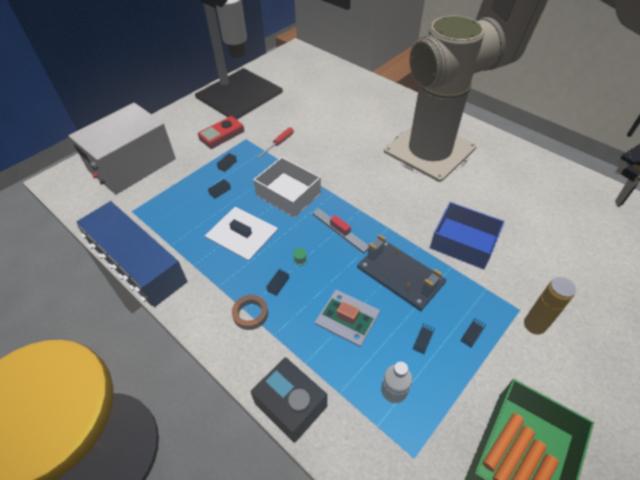

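Top view: sinks near (315,193), (193,230), (166,260), (441,232), (468,264); carrier (251,207), holder (241,270), bar (314,272), lid (381,208), tub (388,276). Enlarging both halves.

```bash
python3 - <<'E'
import cv2
i=cv2.imread('pics/top0.png')
for n,x in (('a',145),('b',295)):
    cv2.imwrite(f'pics/top0{n}.png',cv2.resize(i[160:310,x:x+200],None,fx=4,fy=4,interpolation=cv2.INTER_CUBIC))
E
```

```text
(no output)
```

View pics/top0a.png

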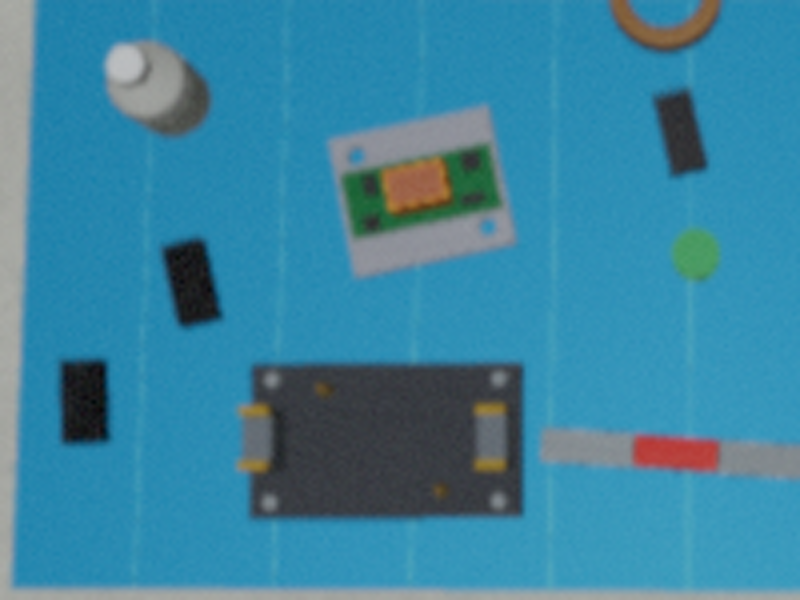

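View pics/top0b.png

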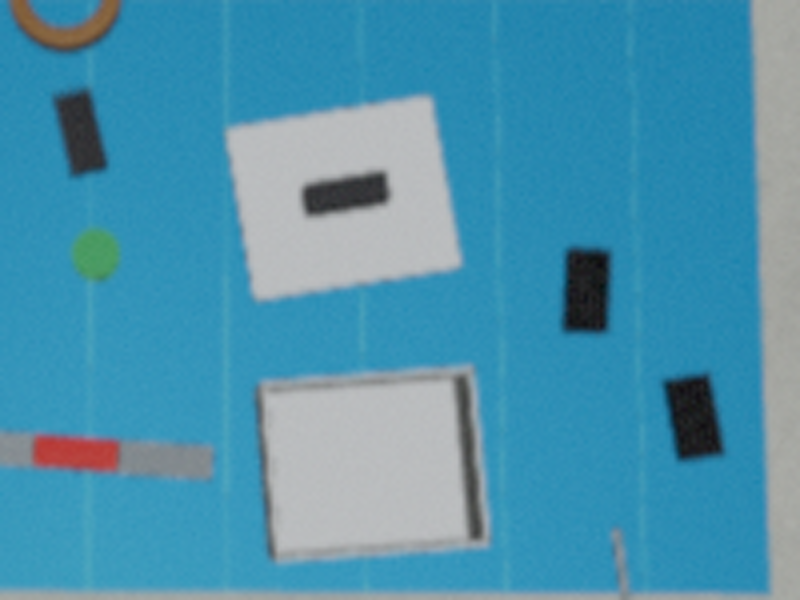

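The crops show four black sinks: a(191,282), a(85,401), b(587,290), b(693,417). The piece at b(80,132) is narrower and greyer, so I doubt it is a sink and will check it up close. Carrier block is at a(416,185), handles at a(676,453) and b(346,194), tub rim centred about b(373,464).

```bash
cat > m.py <<'E'
from h import *
c=load('top0')
P={'plate':('a',.008,[(330,140),(488,106),(514,242),(356,277)]),
'block':('a',.038,[(380,166),(447,157),(452,203),(388,213)]),
'base':('a',.016,[(250,365),(522,365),(522,516),(250,516)]),
'pinNear':('a',.03,[(322,388),(438,490)]),
'barhandle':('a',.038,[(634,436),(719,440),(717,470),(634,466)]),
'bar':('a',.012,[(542,429),(812,446),(811,478),(540,460)]),
'lid':('b',.013,[(227,127),(432,95),(462,267),(256,300)]),
'lidh':('b',.039,[(303,185),(386,172),(389,200),(308,215)]),
'tub':('b',.066,[(258,382),(472,366),(490,546),(273,560)]),
's1':('a',.024,[(163,246),(203,238),(220,318),(184,326)]),
's2':('a',.024,[(62,361),(105,360),(108,440),(64,442)]),
's3':('b',.024,[(566,249),(609,250),(607,331),(564,331)]),
's4':('b',.024,[(665,381),(708,374),(722,453),(680,460)]),
'dec':('b',.024,[(55,96),(88,90),(105,167),(72,175)]),
'spool':('b',.03,[(96,254)]),'tape':('b',.024,[(66,0)]),'flask':('a',.12,[(125,65)])}
for k,(w,z,l) in P.items():
    q=np.array([px(c,(145 if w=='a' else 295)+(u+.5)/4-.5,160+(v+.5)/4-.5,z)[:2] for u,v in l])
    m=q.mean(0); s=''
    if len(l)==4:
        e1=((q[1]-q[0])+(q[2]-q[3]))/2; e2=((q[3]-q[0])+(q[2]-q[1]))/2
        s=f'{np.hypot(*e1)*1e3:.0f} ang{np.degrees(np.arctan2(e1[1],e1[0])):.1f} | {np.hypot(*e2)*1e3:.0f} ang{np.degrees(np.arctan2(e2[1],e2[0])):.1f}'
    elif len(l)==2: s=str(q.round(3).tolist())
    print(k,m.round(4),s,'reach',np.hypot(*m).round(3))
E
python3 m.py
```

```text
plate [0.6437 0.1965] 118 ang-77.5 | 103 ang-168.4 reach 0.673
block [0.6431 0.1955] 47 ang-81.6 | 34 ang-171.1 reach 0.672
base [0.461 0.218] 196 ang-89.9 | 108 ang-178.9 reach 0.51
pinNear [0.4614 0.2199] [[0.498, 0.262], [0.425, 0.178]] reach 0.511
barhandle [0.4517 0.0089] 59 ang-92.6 | 21 ang178.3 reach 0.452
bar [0.4523 0.0094] 195 ang-93.5 | 23 ang177.5 reach 0.452
lid [ 0.6389 -0.185 ] 151 ang-80.9 | 129 ang-171.0 reach 0.665
lidh [ 0.6373 -0.1835] 59 ang-80.1 | 21 ang-172.8 reach 0.663
tub [ 0.4445 -0.1965] 149 ang-85.9 | 123 ang-175.4 reach 0.486
s1 [0.5744 0.3586] 28 ang-77.9 | 60 ang-165.1 reach 0.677
s2 [0.4885 0.4336] 31 ang-87.9 | 58 ang-176.2 reach 0.653
s3 [ 0.5696 -0.3564] 31 ang-90.6 | 59 ang177.3 reach 0.672
s4 [ 0.4789 -0.4304] 31 ang-80.5 | 57 ang-171.2 reach 0.644
dec [0.6845 0.0072] 24 ang-77.8 | 59 ang-167.7 reach 0.685
spool [ 0.5944 -0.0047]  reach 0.594
tape [0.7823 0.0178]  reach 0.783
flask [0.7108 0.3817]  reach 0.807
```

```bash
cat > plan.py <<'E'
# usage: plan.py "x y z yawdeg" ...   prints one jog target per waypoint (split when too far)
import sys
from h import *
def Rt(d):
    a=np.radians(d); s,k=np.sin(a),np.cos(a)
    return np.array([[-s,k,0],[k,s,0],[0,0,-1.]])
s=robot.read_state(); p=s['tool_pos'].copy(); R=Ro.from_rotvec(s['orientation']).as_matrix()
yaw=lambda R:np.degrees(np.arctan2(R[1,1],R[0,1]))
print('t %.1f'%s['t'],'now',p.round(4),'yaw %.1f'%yaw(R),'open %.4f'%s['opening'],'F',s['force'].round(1),'gf %.1f'%s['gripper_force'])
for w in sys.argv[1:]:
    x,y,z,a=map(float,w.split()); T=np.array([x,y,z]); Rw=Rt(a)
    D=T-p; rv=Ro.from_matrix(R.T@Rw).as_rotvec()
    n=max(1,int(np.ceil(max(np.abs(R.T@D).max()/.195,np.linalg.norm(D)/.24,np.linalg.norm(rv)/np.radians(42)))))
    for i in range(n):
        d=R.T@(D/n)/.2; r=rv/n/(np.pi/2)
        d=np.round(d,4);r=np.round(r,4)
        print(w,'[[%g,%g,%g],[%g,%g,%g]]'%(*d,*r))
        p=p+R@d*.2; R=R@Ro.from_rotvec(r*np.pi/2).as_matrix()
        rv=Ro.from_matrix(R.T@Rw).as_rotvec()*(n/(n-i-1)) if i<n-1 else rv
E
python3 plan.py ".643 .1955 .22 12" ".643 .1955 .14 12"
```

```text
t 0.1 now [0.1447 0.5819 0.2178] yaw 76.0 open 0.0931 F [ 0.   0.6 -0. ] gf 0.0
.643 .1955 .22 12 [[-0.9614,-0.4244,-0.0031],[-0.0003,0.0001,0.2372]]
.643 .1955 .22 12 [[-1.0499,-0.0453,-0.0034],[-0.0003,0.0002,0.2371]]
.643 .1955 .22 12 [[-0.9945,0.3399,-0.0036],[-0.0002,0.0001,0.2372]]
.643 .1955 .14 12 [[-0,-0,0.4],[-0,0,-0]]
```

```bash
sed -i 's#np.abs(R.T@D).max()/.195,np.linalg.norm(D)/.24#np.linalg.norm(D)/.195#' plan.py; python3 plan.py ".643 .1955 .22 12" ".643 .1955 .14 12"
```

```text
t 0.1 now [0.1447 0.5819 0.2178] yaw 76.0 open 0.0931 F [ 0.   0.6 -0. ] gf 0.0
.643 .1955 .22 12 [[-0.7211,-0.3183,-0.0023],[-0.0002,0.0001,0.1779]]
.643 .1955 .22 12 [[-0.7809,-0.1071,-0.0025],[-0.0002,0.0001,0.1779]]
.643 .1955 .22 12 [[-0.7801,0.1125,-0.0026],[-0.0002,0.0001,0.1778]]
.643 .1955 .22 12 [[-0.7189,0.3232,-0.0027],[-0.0002,0.0001,0.1779]]
.643 .1955 .14 12 [[-0,-0.0001,0.3999],[-0,0,-0]]
```

Call:
{"name": "jog_arm", "arguments": {"rows": [[[-0.721,-0.318,0],[0,0,0.178]],[[-0.721,-0.318,0],[0,0,0.178]],[[-0.721,-0.318,0],[0,0,0.178]],[[-0.721,-0.318,0],[0,0,0.178]],[[-0.721,-0.318,0],[0,0,0.178]]], "hand": -1}}

```text
t: 0.65
tool_pos: [0.2706, 0.4848, 0.2185]
orientation: [-0.817, -3.033, 0.0]
force: [0.4, 0.2, 0.4]
opening: 0.0927
gripper_force: 0.0
```

Call:
{"name": "jog_arm", "arguments": {"rows": [[[-0.781,-0.107,0],[0,0,0.178]],[[-0.781,-0.107,0],[0,0,0.178]],[[-0.781,-0.107,0],[0,0,0.178]],[[-0.781,-0.107,0],[0,0,0.178]],[[-0.781,-0.107,0],[0,0,0.178]]]}}

```text
t: 1.15
tool_pos: [0.3941, 0.3893, 0.2184]
orientation: [-1.229, -2.89, 0.0]
force: [0.3, -0.2, 0.3]
opening: 0.0929
gripper_force: 0.0
```

Call:
{"name": "jog_arm", "arguments": {"rows": [[[-0.78,0.112,0],[0,0,0.178]],[[-0.78,0.112,0],[0,0,0.178]],[[-0.78,0.112,0],[0,0,0.178]],[[-0.78,0.112,0],[0,0,0.178]],[[-0.78,0.112,0],[0,0,0.178]]]}}

```text
t: 1.65
tool_pos: [0.5181, 0.2934, 0.2182]
orientation: [-1.618, -2.691, 0.001]
force: [-0.0, 0.3, -0.5]
opening: 0.0929
gripper_force: 0.0
```

Call:
{"name": "jog_arm", "arguments": {"rows": [[[-0.719,0.323,0],[0,0,0.178]],[[-0.719,0.323,0],[0,0,0.178]],[[-0.719,0.323,0],[0,0,0.178]],[[-0.719,0.323,0],[0,0,0.178]],[[-0.719,0.323,0],[0,0,0.178]]]}}

```text
t: 2.15
tool_pos: [0.6424, 0.1974, 0.2179]
orientation: [-1.976, -2.44, 0.001]
force: [-0.0, -0.2, 0.1]
opening: 0.0929
gripper_force: 0.0
```

Call:
{"name": "jog_arm", "arguments": {"rows": [[[0,0,0.4],[0,0,0]],[[0,0,0.4],[0,0,0]],[[0,0,0.4],[0,0,0]],[[0,0,0.4],[0,0,0]]]}}

```text
t: 2.55
tool_pos: [0.6414, 0.1981, 0.1392]
orientation: [-1.974, -2.443, 0.001]
force: [0.4, -0.5, 0.2]
opening: 0.093
gripper_force: 0.0
```

```bash
python3 plan.py; python3 -c "
from h import *
c=grab('wrist','w1.png')
i=cv2.imread('pics/w1.png'); cv2.imwrite('pics/w1s.png',cv2.resize(i,(800,600),interpolation=cv2.INTER_CUBIC))"
```

```text
t 2.5 now [0.6414 0.1981 0.1392] yaw 12.1 open 0.0930 F [ 0.4 -0.5  0.2] gf 0.0
```

View pics/w1s.png

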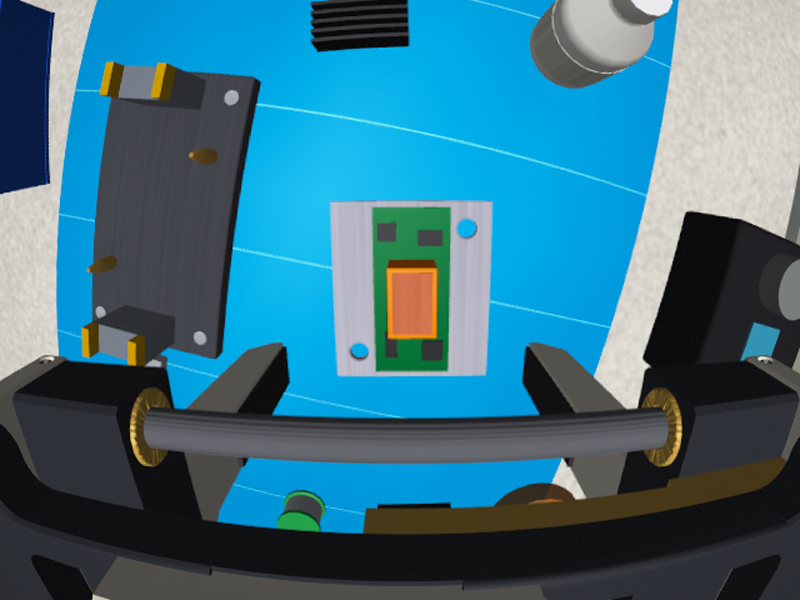

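Wrist view (800 px scale): carrier plate corners (331,201)-(489,377), holes at (467,229) and (359,351), block top centred (412,303); holder pins' tips at (191,155) and (89,268).

```bash
python3 - <<'E'
from h import *
c=load('w1')
def W(l,z):
    return np.array([px(c,(u+.5)*.8-.5,(v+.5)*.8-.5,z,True)[:2] for u,v in l])
def quad(n,l,z):
    q=W(l,z);e1=((q[1]-q[0])+(q[2]-q[3]))/2;e2=((q[3]-q[0])+(q[2]-q[1]))/2
    print(n,q.mean(0).round(4),*[f'{np.hypot(*e)*1e3:.0f} {np.degrees(np.arctan2(e[1],e[0])):.1f}' for e in(e1,e2)])
quad('plate',[(331,201),(493,202),(489,377),(337,375)],.008)
quad('block',[(388,269),(437,268),(436,339),(388,338)],.038)
def pair(n,l,z):
    q=W(l,z);d=q[1]-q[0];print(n,q.mean(0).round(4),q.round(4).tolist(),np.hypot(*d).round(4),'yaw %.1f'%(np.degrees(np.arctan2(d[1],d[0]))-49.4))
pair('holes',[(359,351),(467,229)],.008)
pair('pintips',[(89,268),(191,155)],.046)
pair('pinbase',[(115,264),(214,158)],.018)
s=robot.read_state();print(proj(c,[*s['tool_pos'][:2],.02],True)/.8)
E
python3 plan.py
```

```text
plate [0.645  0.1953] 106 11.5 121 -77.4
block [0.6443 0.1953] 29 12.0 43 -78.1
holes [0.644  0.1956] [[0.6177, 0.1473], [0.6703, 0.2439]] 0.11 yaw 12.0
pintips [0.4611 0.2177] [[0.4257, 0.1762], [0.4966, 0.2593]] 0.1092 yaw 0.2
pinbase [0.4647 0.2165] [[0.4294, 0.1743], [0.5, 0.2588]] 0.1101 yaw 0.8
[410.4521874  292.39165465]
t 2.6 now [0.6429 0.1979 0.141 ] yaw 12.1 open 0.0929 F [ 0.4 -0.6  0.8] gf 0.0
```

```bash
python3 plan.py ".6445 .1954 .0115 12"
```

```text
t 2.6 now [0.6429 0.1979 0.141 ] yaw 12.1 open 0.0929 F [ 0.4 -0.6  0.8] gf 0.0
.6445 .1954 .0115 12 [[-0.0142,0.004,0.6474],[0.0014,-0.0003,0.0009]]
```

Call:
{"name": "jog_arm", "arguments": {"rows": [[[-0.013,0.006,0.3],[0,0,0]],[[-0.013,0.006,0.5],[0,0,0]],[[-0.013,0.006,0.62],[0,0,0]],[[-0.013,0.006,0.62],[0,0,0]],[[-0.013,0.006,0.62],[0,0,0]]]}}

```text
t: 3.1
tool_pos: [0.6463, 0.1944, 0.0176]
orientation: [1.976, 2.44, 0.004]
force: [-0.2, -0.3, 0.6]
opening: 0.0928
gripper_force: 0.0
```

Call:
{"name": "jog_arm", "arguments": {"rows": [[[0,0,0],[0,0,0]],[[0,0,0],[0,0,0]],[[0,0,0],[0,0,0]],[[0,0,0],[0,0,0]],[[0,0,0],[0,0,0]]], "hand": 1, "squeeze": 50}}

```text
t: 3.6
tool_pos: [0.6448, 0.1935, 0.015]
orientation: [1.978, 2.44, 0.0]
force: [-0.6, 0.6, -0.7]
opening: 0.0574
gripper_force: 0.0
```

Call:
{"name": "jog_arm", "arguments": {"rows": [[[0,0,0],[0,0,0]],[[0,0,0],[0,0,0]],[[0,0,0],[0,0,0]]]}}

```text
t: 3.9
tool_pos: [0.6446, 0.1934, 0.0145]
orientation: [-1.978, -2.441, 0.0]
force: [-0.5, 0.9, 0.4]
opening: 0.0333
gripper_force: 0.0
```

Call:
{"name": "jog_arm", "arguments": {"rows": [[[0,0,0],[0,0,0]],[[0,0,0],[0,0,0]],[[0,0,0],[0,0,0]],[[0,0,0],[0,0,0]]]}}

```text
t: 4.3
tool_pos: [0.6447, 0.1934, 0.0145]
orientation: [-1.978, -2.441, 0.0]
force: [1.2, -0.5, -1.5]
opening: 0.0297
gripper_force: 50.0
```

Call:
{"name": "jog_arm", "arguments": {"rows": [[[0,0,-0.05],[0,0,0]],[[0,0,-0.2],[0,0,0]],[[0,0,-0.35],[0,0,0]],[[0,0,-0.5],[0,0,0]],[[0,0,-0.5],[0,0,0]]]}}

```text
t: 4.8
tool_pos: [0.648, 0.1943, 0.1213]
orientation: [1.974, 2.436, 0.011]
force: [1.9, -0.2, -2.4]
opening: 0.0299
gripper_force: 50.0
```

```bash
python3 plan.py ".5 .2178 .115 0.3" ".461 .2178 .115 0.3"
```

```text
t 4.8 now [0.648  0.1943 0.1213] yaw 12.0 open 0.0299 F [ 1.9 -0.2 -2.4] gf 50.0
.5 .2178 .115 0.3 [[0.2684,-0.6998,0.025],[0.0058,-0.0007,0.1295]]
.461 .2178 .115 0.3 [[0.001,-0.195,0],[0,0,0]]
```

Call:
{"name": "jog_arm", "arguments": {"rows": [[[0.268,-0.7,0.025],[0,0,0.13]],[[0.268,-0.7,0.025],[0,0,0.13]],[[0.268,-0.7,0.025],[0,0,0.13]],[[0.268,-0.7,0.025],[0,0,0.13]],[[0.268,-0.7,0.025],[0,0,0.13]]]}}

```text
t: 5.3
tool_pos: [0.4943, 0.2168, 0.108]
orientation: [-2.214, -2.227, 0.004]
force: [0.7, -0.4, -1.8]
opening: 0.0297
gripper_force: 50.0
```

Call:
{"name": "jog_arm", "arguments": {"rows": [[[0,-0.195,0],[0,0,0]],[[0,-0.195,0],[0,0,0]],[[0,-0.195,0],[0,0,0]],[[0,-0.195,0],[0,0,0]],[[0,-0.195,0],[0,0,0]]]}}

```text
t: 5.8
tool_pos: [0.4592, 0.2168, 0.1104]
orientation: [2.217, 2.225, 0.002]
force: [-0.1, -0.3, -2.7]
opening: 0.0298
gripper_force: 50.0
```

```bash
python3 plan.py; python3 -c "
from h import *
c=grab('wrist','w2.png')
i=cv2.imread('pics/w2.png'); cv2.imwrite('pics/w2s.png',cv2.resize(i[120:360,180:500],(800,600),interpolation=cv2.INTER_CUBIC))"
```

```text
t 5.8 now [0.4592 0.2168 0.1104] yaw 0.2 open 0.0298 F [-0.1 -0.3 -2.7] gf 50.0
```

View pics/w2s.png

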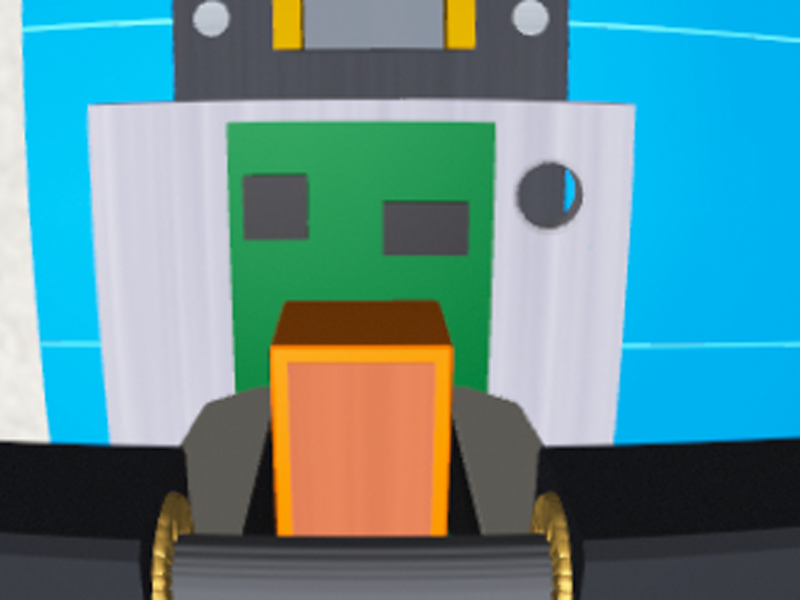

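Crop of the held carrier over the holder: visible hole centre at (549,195), far post's cheeks span 273–476 with front edge at row 48, base edges at columns 174/568 (row 99).

```bash
cat > w2.py <<'E'
from h import *
c=load('w2'); 
def W(l,z): return np.array([px(c,180+(u+.5)*.4-.5,120+(v+.5)*.4-.5,z,True)[:2] for u,v in l])
q=W([(273,49),(476,49)],.072); print('cheek',q.round(4).tolist(),'holder c',(q.mean(0)-[0,.072]).round(4))
q=W([(174,99),(568,99)],.016); print('base',q.round(4).tolist(),q.mean(0).round(4))
q=W([(549,195)],.104)[0]; print('hole',q.round(4),'carrier c',(q-[.036,.042]).round(4))
q=W([(88,104),(635,104)],.104); print('plate edge',q.round(4).tolist(),(q.mean(0)-[0,.06]).round(4))
q=W([(272,346),(452,346)],.134); print('block',q.round(4).tolist(),(q.mean(0)-[0,.022]).round(4))
E
python3 w2.py
```

```text
cheek [[0.4383, 0.2888], [0.4827, 0.2891]] holder c [0.4605 0.2169]
base [[0.4048, 0.2762], [0.5163, 0.2766]] [0.4605 0.2764]
hole [0.4934 0.2612] carrier c [0.4574 0.2192]
plate edge [[0.4057, 0.2789], [0.5097, 0.2792]] [0.4577 0.2191]
block [[0.4433, 0.2406], [0.4724, 0.2407]] [0.4578 0.2187]
```

Call:
{"name": "jog_arm", "arguments": {"rows": [[[-0.01,0.015,0.1],[0,0,0]],[[-0.01,0.015,0.2],[0,0,0]],[[-0.01,0.015,0.26],[0,0,0]],[[-0.01,0.015,0.26],[0,0,0]],[[-0.01,0.015,0.26],[0,0,0]]]}}

```text
t: 6.35
tool_pos: [0.4609, 0.2148, 0.058]
orientation: [-2.217, -2.226, 0.0]
force: [0.4, 0.1, -3.8]
opening: 0.0295
gripper_force: 50.0
```

Call:
{"name": "jog_arm", "arguments": {"rows": [[[0,0,0.01],[0,0,0]],[[0,0,0.02],[0,0,0]],[[0,0,0.03],[0,0,0]],[[0,0,0.04],[0,0,0]],[[0,0,0.04],[0,0,0]]]}}

```text
t: 6.85
tool_pos: [0.4604, 0.2147, 0.0494]
orientation: [-2.216, -2.226, 0.001]
force: [0.1, -1.1, -2.8]
opening: 0.0298
gripper_force: 50.0
```

Call:
{"name": "jog_arm", "arguments": {"rows": [[[0,0,0.01],[0,0,0]],[[0,0,0.02],[0,0,0]],[[0,0,0.03],[0,0,0]],[[0,0,0.03],[0,0,0]],[[0,0,0.03],[0,0,0]]]}}

```text
t: 7.35
tool_pos: [0.4608, 0.2148, 0.0436]
orientation: [2.216, 2.226, 0.0]
force: [1.4, -0.1, -4.9]
opening: 0.03
gripper_force: 50.0
```

```bash
python3 plan.py
```

```text
t 7.3 now [0.4608 0.2148 0.0436] yaw 0.3 open 0.0300 F [ 1.4 -0.1 -4.9] gf 50.0
```

Call:
{"name": "jog_arm", "arguments": {"rows": [[[0,0,0.01],[0,0,0]],[[0,0,0.02],[0,0,0]],[[0,0,0.03],[0,0,0]],[[0,0,0.035],[0,0,0]],[[0,0,0.035],[0,0,0]]]}}

```text
t: 7.85
tool_pos: [0.4609, 0.2148, 0.0366]
orientation: [2.216, 2.226, 0.001]
force: [1.8, -0.2, -3.2]
opening: 0.0292
gripper_force: 50.0
```

Call:
{"name": "jog_arm", "arguments": {"rows": [[[0,0,0.01],[0,0,0]],[[0,0,0.02],[0,0,0]],[[0,0,0.028],[0,0,0]],[[0,0,0.028],[0,0,0]],[[0,0,0.028],[0,0,0]]]}}

```text
t: 8.35
tool_pos: [0.4609, 0.2148, 0.031]
orientation: [2.216, 2.226, 0.001]
force: [5.4, 0.7, -3.4]
opening: 0.0295
gripper_force: 50.0
```

Call:
{"name": "jog_arm", "arguments": {"rows": [[[0,0,0.005],[0,0,0]],[[0,0,0.01],[0,0,0]],[[0,0,0.01],[0,0,0]]]}}

```text
t: 8.65
tool_pos: [0.4609, 0.2148, 0.0305]
orientation: [2.216, 2.226, 0.0]
force: [-3.4, -2.1, 12.2]
opening: 0.0295
gripper_force: 50.0
```

Call:
{"name": "jog_arm", "arguments": {"rows": [[[0,0,0],[0,0,0]],[[0,0,0],[0,0,0]],[[0,0,0],[0,0,0]],[[0,0,0],[0,0,0]],[[0,0,0],[0,0,0]]], "hand": -0.3}}

```text
t: 9.15
tool_pos: [0.4603, 0.2147, 0.0288]
orientation: [-2.216, -2.226, 0.001]
force: [-0.3, -0.1, 0.5]
opening: 0.0592
gripper_force: 0.0
```

Call:
{"name": "jog_arm", "arguments": {"rows": [[[0,0,-0.1],[0,0,0]],[[0,0,-0.3],[0,0,0]],[[0,0,-0.5],[0,0,0]],[[0,0,-0.7],[0,0,0]],[[0,0,-0.7],[0,0,0]]]}}

```text
t: 9.65
tool_pos: [0.4642, 0.216, 0.176]
orientation: [2.213, 2.223, 0.015]
force: [0.3, 0.5, 0.9]
opening: 0.0606
gripper_force: 0.0
```

```bash
python3 plan.py; python3 -c "
from h import *
c=grab('wrist','w3.png')
i=cv2.imread('pics/w3.png'); cv2.imwrite('pics/w3s.png',cv2.resize(i,(800,600),interpolation=cv2.INTER_CUBIC))"
```

```text
t 9.7 now [0.4642 0.216  0.176 ] yaw 0.3 open 0.0606 F [0.3 0.5 0.9] gf 0.0
```

View pics/w3s.png

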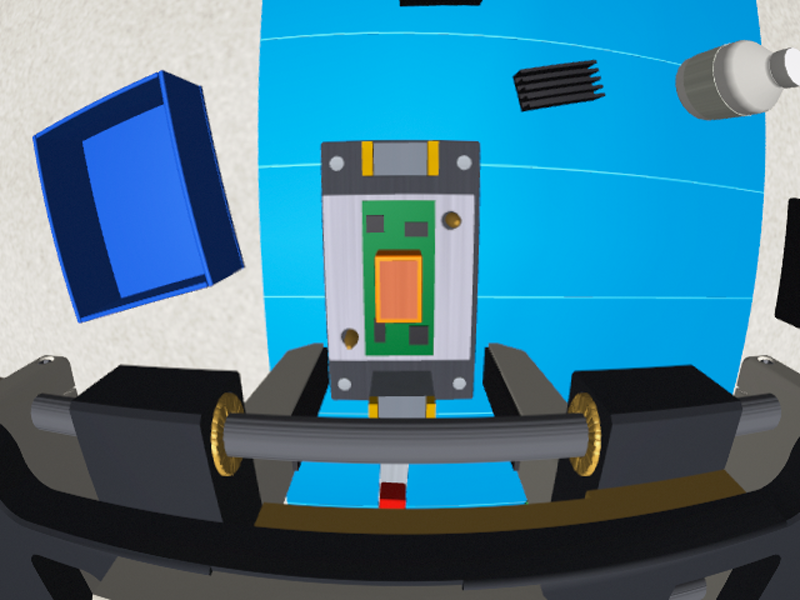

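Wrist view: both pins protrude through the carrier's holes at (452,220) and (350,338), and the plate lies parallel on the base. Next, the bar.

```bash
cat >> h.py <<'E'
def blob(c,mask,z,fish,amin=40):
    n,l,st,_=cv2.connectedComponentsWithStats(mask.astype(np.uint8)); out=[]
    for i in range(1,n):
        if st[i,4]<amin: continue
        cs,_=cv2.findContours((l==i).astype(np.uint8),cv2.RETR_EXTERNAL,cv2.CHAIN_APPROX_NONE)
        q=np.array([px(c,u,v,z,fish)[:2] for u,v in cs[0][:,0]])
        (cx,cy),(w,h),a=cv2.minAreaRect((q*1000).astype(np.float32))
        if w<h: w,h,a=h,w,a+90
        a=(a+90)%180-90
        out.append(((cx/1e3,cy/1e3),w,h,a,st[i,:5].tolist()))
    return out
def red(c):
    f=c['frame'].astype(int); return (f[...,0]>90)&(f[...,1]<70)&(f[...,2]<70)
def dark(c,th=45):
    return c['frame'].max(2)<th
def show(l):
    for (p,w,h,a,st) in l: print('%.4f %.4f  %.0fx%.0f long-axis %.1f'%(*p,w,h,a),st)
E
python3 plan.py ".452 .05 .16 -3"; python3 -c "
from h import *
c=grab('top','t2.png'); print('red');show(blob(c,red(c),.038,0)); print('dark'); show([b for b in blob(c,dark(c,60),.024,0) if 40<b[1]<80])"
```

```text
t 9.7 now [0.4629 0.2156 0.1727] yaw 0.3 open 0.0602 F [ 0.5  0.5 -1.4] gf 0.0
.452 .05 .16 -3 [[-0.8276,-0.0584,0.0615],[0.004,-0.0015,0.0362]]
red
0.3958 -0.5543  132x70 long-axis -4.9 [502, 269, 26, 50, 692]
0.4528 0.0093  54x14 long-axis -89.9 [304, 270, 20, 6, 86]
0.2752 -0.3838  78x21 long-axis 5.8 [450, 323, 11, 29, 217]
dark
0.7631 0.6497  68x19 long-axis -81.1 [84, 162, 24, 8, 115]
0.6844 0.0070  51x19 long-axis 12.5 [310, 184, 10, 18, 111]
0.6388 -0.1845  52x15 long-axis -80.4 [372, 205, 19, 7, 76]
0.5700 -0.3572  52x26 long-axis -1.3 [437, 223, 10, 19, 175]
0.4787 -0.4299  52x29 long-axis 9.6 [462, 255, 13, 19, 185]
```

```bash
python3 plan.py ".452 .0092 .13 -3"
```

```text
t 9.8 now [0.4615 0.215  0.1702] yaw 0.2 open 0.0604 F [-0.1 -0.5 -1.2] gf 0.0
.452 .0092 .13 -3 [[-0.5146,-0.0261,0.1],[0.0008,-0.0003,0.0181]]
.452 .0092 .13 -3 [[-0.5151,-0.0114,0.1003],[0.0008,-0.0003,0.018]]
```

Call:
{"name": "jog_arm", "arguments": {"rows": [[[-0.515,-0.026,0],[0,0,0.018]],[[-0.515,-0.026,0],[0,0,0.018]],[[-0.515,-0.026,0],[0,0,0.018]],[[-0.515,-0.026,0],[0,0,0.018]]]}}

```text
t: 10.15
tool_pos: [0.4549, 0.1106, 0.1672]
orientation: [-2.25, -2.19, 0.003]
force: [0.6, -0.3, -0.9]
opening: 0.0604
gripper_force: 0.0
```

Call:
{"name": "jog_arm", "arguments": {"rows": [[[-0.515,-0.01,0.2],[0,0,0.018]],[[-0.515,-0.01,0.2],[0,0,0.018]],[[-0.515,-0.01,0.2],[0,0,0.018]],[[-0.515,-0.01,0.2],[0,0,0.018]],[[-0.515,-0.01,0.2],[0,0,0.018]]]}}

```text
t: 10.65
tool_pos: [0.4516, 0.0102, 0.129]
orientation: [-2.278, -2.163, -0.001]
force: [0.0, 0.3, -0.0]
opening: 0.0601
gripper_force: 0.0
```

```bash
python3 -c "
from h import *
c=grab('wrist','w4.png'); show(blob(c,red(c),.038,1))
f=c['frame'].astype(int); f=f[...,:]; g=(f[...,2]>f[...,0]+60)
i=cv2.imread('pics/w4.png'); cv2.imwrite('pics/w4s.png',cv2.resize(i[80:380,120:520],(800,600),interpolation=cv2.INTER_CUBIC))"; python3 plan.py
```

```text
0.4523 0.0086  60x21 long-axis 86.5 [313, 203, 30, 81, 2313]
t 10.7 now [0.4519 0.0103 0.1294] yaw -2.9 open 0.0604 F [0.9 0.3 0. ] gf 0.0
```

View pics/w4s.png

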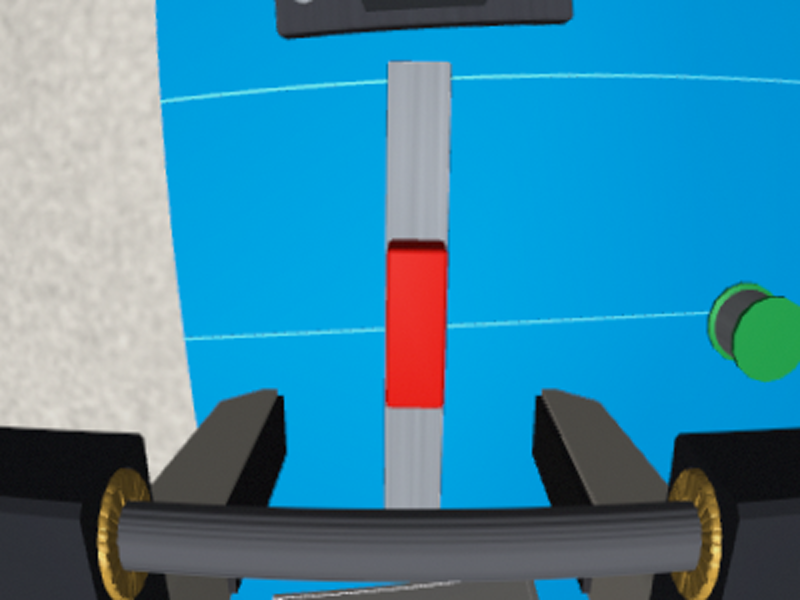

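The handle is centred at crop (417,325), the bar aligned with the fingers; blob gives (0.4523, 0.0086), 60x21 mm as expected.

Call:
{"name": "jog_arm", "arguments": {"rows": [[[-0.008,0.002,0.25],[0,0,0.005]],[[-0.008,0.002,0.45],[0,0,0.005]],[[-0.008,0.002,0.565],[0,0,0.005]],[[-0.008,0.002,0.565],[0,0,0.005]],[[-0.008,0.002,0.565],[0,0,0.005]]]}}

```text
t: 11.2
tool_pos: [0.4523, 0.0083, 0.0169]
orientation: [2.285, 2.156, 0.001]
force: [0.2, -0.6, 0.3]
opening: 0.0607
gripper_force: 0.0
```

Call:
{"name": "jog_arm", "arguments": {"rows": [[[0,0,0],[0,0,0]],[[0,0,0],[0,0,0]],[[0,0,0],[0,0,0]],[[0,0,0],[0,0,0]],[[0,0,0],[0,0,0]]], "hand": 1, "squeeze": 50}}

```text
t: 11.7
tool_pos: [0.452, 0.0071, 0.0164]
orientation: [2.287, 2.153, 0.001]
force: [4.8, -0.1, 2.0]
opening: 0.0254
gripper_force: 1.9
```

Call:
{"name": "jog_arm", "arguments": {"rows": [[[0,0,0],[0,0,0]],[[0,0,0],[0,0,0]],[[0,0,0],[0,0,0]]]}}

```text
t: 12.0
tool_pos: [0.4522, 0.0071, 0.0164]
orientation: [2.287, 2.153, 0.001]
force: [1.0, -0.8, 3.6]
opening: 0.0216
gripper_force: 50.0
```

Call:
{"name": "jog_arm", "arguments": {"rows": [[[0,0,-0.05],[0,0,0]],[[0,0,-0.2],[0,0,0]],[[0,0,-0.4],[0,0,0]],[[0,0,-0.55],[0,0,0]],[[0,0,-0.55],[0,0,0]]]}}

```text
t: 12.5
tool_pos: [0.4546, 0.0069, 0.1311]
orientation: [2.283, 2.15, 0.008]
force: [0.3, -0.5, -2.0]
opening: 0.0218
gripper_force: 50.0
```

```bash
python3 plan.py ".461 .2165 .125 0.2"
```

```text
t 12.5 now [0.4546 0.0069 0.1311] yaw -3.4 open 0.0218 F [ 0.3 -0.5 -2. ] gf 50.0
.461 .2165 .125 0.2 [[0.5239,-0.0154,0.015],[0.0024,0.0002,-0.0202]]
.461 .2165 .125 0.2 [[0.5242,0.0013,0.0152],[0.0024,0.0001,-0.0202]]
```

Call:
{"name": "jog_arm", "arguments": {"rows": [[[0.524,-0.015,0.0],[0,0,-0.02]],[[0.524,-0.015,0.0],[0,0,-0.02]],[[0.524,-0.015,0.0],[0,0,-0.02]],[[0.524,-0.015,0.0],[0,0,-0.02]]]}}

```text
t: 12.9
tool_pos: [0.4537, 0.1131, 0.1246]
orientation: [-2.248, -2.192, 0.004]
force: [-0.5, -0.8, -3.4]
opening: 0.0217
gripper_force: 50.0
```

Call:
{"name": "jog_arm", "arguments": {"rows": [[[0.524,0,0.0],[0,0,-0.02]],[[0.524,0,0.0],[0,0,-0.02]],[[0.524,0,0.0],[0,0,-0.02]],[[0.524,0,0.0],[0,0,-0.02]],[[0.524,0,0],[0,0,-0.02]]]}}

```text
t: 13.4
tool_pos: [0.4577, 0.2151, 0.1252]
orientation: [-2.219, -2.224, 0.003]
force: [0.3, -0.3, -2.3]
opening: 0.0215
gripper_force: 50.0
```

Call:
{"name": "jog_arm", "arguments": {"rows": [[[0,0,0],[0,0,0]],[[0,0,0],[0,0,0]]]}}

```text
t: 13.6
tool_pos: [0.4582, 0.2153, 0.1259]
orientation: [2.22, 2.222, -0.001]
force: [0.0, 0.6, -2.3]
opening: 0.0217
gripper_force: 50.0
```

```bash
python3 -c "
from h import *
c=grab('wrist','w5.png'); show(blob(c,red(c),.147,1))
i=cv2.imread('pics/w5.png'); cv2.imwrite('pics/w5s.png',cv2.resize(i[60:360,120:520],(800,600),interpolation=cv2.INTER_CUBIC))"; python3 plan.py
```

```text
0.4567 0.2258  46x22 long-axis 90.0 [298, 234, 53, 101, 4881]
t 13.7 now [0.4582 0.2156 0.126 ] yaw 0.1 open 0.0218 F [ 0.3 -0.2 -2. ] gf 50.0
```

View pics/w5s.png

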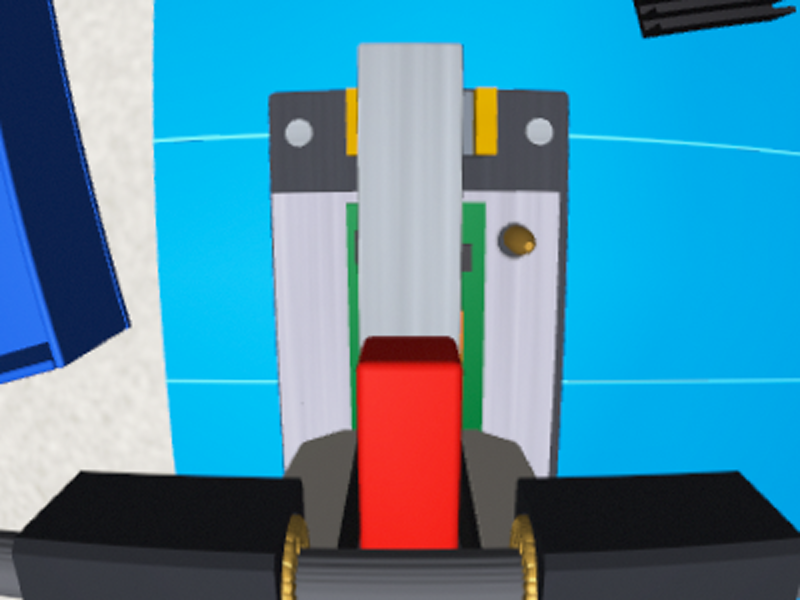

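Bar over the holder: its far end spans 359–463 at row 44, cheek outer edges at 346/497 (front edge row 155), handle front top edge 358–461 at row 362.

```bash
cat > w5.py <<'E'
from h import *
c=load('w5')
def W(l,z): return np.array([px(c,120+(u+.5)*.5-.5,60+(v+.5)*.5-.5,z,True)[:2] for u,v in l])
q=W([(346,155),(497,155)],.072); print('cheek',q.round(4).tolist(),'holder c',(q.mean(0)-[0,.072]).round(4))
q=W([(359,44),(463,44)],.1216); print('barend',q.round(4).tolist(),(q.mean(0)-[0,.098]).round(4))
q=W([(358,362),(461,362)],.1476); print('handle',q.round(4).tolist(),(q.mean(0)-[0,.03]).round(4))
E
python3 w5.py
```

```text
cheek [[0.4382, 0.2888], [0.4826, 0.2889]] holder c [0.4604 0.2169]
barend [[0.4454, 0.3135], [0.469, 0.3135]] [0.4572 0.2155]
handle [[0.4465, 0.246], [0.4672, 0.246]] [0.4568 0.216 ]
```

Call:
{"name": "jog_arm", "arguments": {"rows": [[[0.006,0.017,0.05],[0,0,0]],[[0.006,0.017,0.12],[0,0,0]],[[0.006,0.017,0.17],[0,0,0]],[[0.006,0.017,0.17],[0,0,0]],[[0.006,0.017,0.17],[0,0,0]]]}}

```text
t: 14.15
tool_pos: [0.4608, 0.2178, 0.0912]
orientation: [-2.218, -2.224, 0.002]
force: [0.9, -0.8, -2.4]
opening: 0.0215
gripper_force: 50.0
```

Call:
{"name": "jog_arm", "arguments": {"rows": [[[0,0,0.015],[0,0,0]],[[0,0,0.03],[0,0,0]],[[0,0,0.045],[0,0,0]],[[0,0,0.055],[0,0,0]],[[0,0,0.055],[0,0,0]]]}}

```text
t: 14.65
tool_pos: [0.4611, 0.2178, 0.0807]
orientation: [-2.218, -2.224, 0.001]
force: [0.0, -0.4, -1.1]
opening: 0.0216
gripper_force: 50.0
```

Call:
{"name": "jog_arm", "arguments": {"rows": [[[0,0,0.006],[0,0,0]],[[0,0,0.012],[0,0,0]],[[0,0,0.018],[0,0,0]],[[0,0,0.018],[0,0,0]],[[0,0,0.018],[0,0,0]]]}}

```text
t: 15.15
tool_pos: [0.4614, 0.2179, 0.0774]
orientation: [-2.218, -2.225, 0.0]
force: [0.0, -0.2, -2.0]
opening: 0.0214
gripper_force: 50.0
```

Call:
{"name": "jog_arm", "arguments": {"rows": [[[-0.003,0,0.004],[0,0,0]],[[-0.003,0,0.008],[0,0,0]],[[-0.003,0,0.008],[0,0,0]],[[-0.003,0,0.008],[0,0,0]]]}}

```text
t: 15.55
tool_pos: [0.4616, 0.2173, 0.0764]
orientation: [2.218, 2.224, 0.0]
force: [-3.1, -2.4, 5.4]
opening: 0.0218
gripper_force: 50.0
```

```bash
python3 plan.py; python3 -c "
from h import *
c=grab('wrist','w6.png')
i=cv2.imread('pics/w6.png'); cv2.imwrite('pics/w6s.png',cv2.resize(i[60:360,120:520],(800,600),interpolation=cv2.INTER_CUBIC))"
```

```text
t 15.6 now [0.4616 0.2173 0.0764] yaw 0.2 open 0.0218 F [-3.1 -2.4  5.4] gf 50.0
```

View pics/w6s.png

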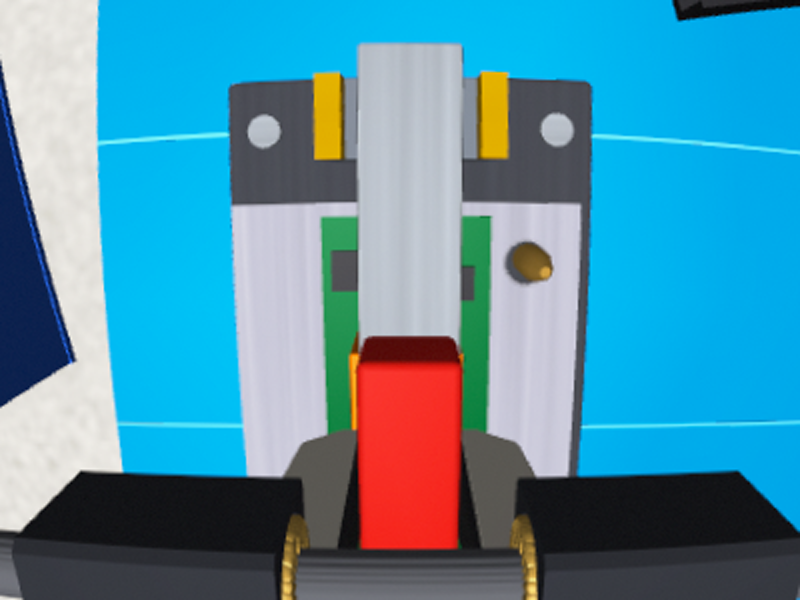

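The bar lies down in both slots, centred between the cheeks (343–480), contact felt at z 0.0764. Release, lift, go over the first sink.

Call:
{"name": "jog_arm", "arguments": {"rows": [[[0,0,0],[0,0,0]],[[0,0,0],[0,0,0]],[[0,0,0],[0,0,0]],[[0,0,0],[0,0,0]]], "hand": 0}}

```text
t: 16.0
tool_pos: [0.4614, 0.2174, 0.0757]
orientation: [2.218, 2.225, 0.0]
force: [-0.4, -0.6, -0.3]
opening: 0.0456
gripper_force: 0.0
```

Call:
{"name": "jog_arm", "arguments": {"rows": [[[0,0,-0.1],[0,0,0]],[[0,0,-0.3],[0,0,0]],[[0,0,-0.5],[0,0,0]],[[0,0,-0.6],[0,0,0]],[[0,0,-0.6],[0,0,0]]]}}

```text
t: 16.5
tool_pos: [0.4637, 0.2182, 0.2]
orientation: [2.216, 2.222, 0.01]
force: [0.0, 0.2, 0.4]
opening: 0.0462
gripper_force: 0.0
```

```bash
python3 plan.py ".5744 .3586 .16 -75"; python3 -c "
from h import *
c=grab('top','t3.png'); print('red');show(blob(c,red(c),.098,0)); print('dark'); show([b for b in blob(c,dark(c,60),.024,0) if 40<b[1]<80])
c=grab('wrist','w7.png');show([b for b in blob(c,dark(c,60),.024,1) if 40<b[1]<90])
"
```

```text
t 16.5 now [0.4637 0.2182 0.2   ] yaw 0.2 open 0.0462 F [0.  0.2 0.4] gf 0.0
.5744 .3586 .16 -75 [[0.3501,0.277,0.1028],[0.0014,-0.0021,0.4176]]
.5744 .3586 .16 -75 [[0.4467,0.0061,0.1011],[0.0013,-0.002,0.4175]]
red
0.4589 0.2078  41x19 long-axis -88.8 [232, 266, 16, 8, 108]
0.3967 -0.5300  126x67 long-axis -5.0 [502, 269, 26, 50, 694]
0.2816 -0.3671  75x21 long-axis 6.7 [450, 323, 11, 29, 219]
dark
0.7630 0.6516  70x19 long-axis -82.7 [83, 162, 25, 8, 114]
0.6841 0.0066  50x19 long-axis 12.6 [310, 184, 10, 18, 107]
0.6390 -0.1837  52x15 long-axis -81.1 [372, 205, 19, 8, 79]
0.5700 -0.3572  52x26 long-axis -1.3 [437, 223, 10, 19, 174]
0.4787 -0.4302  52x28 long-axis 9.8 [462, 255, 13, 19, 184]
0.4887 0.4211  59x13 long-axis 2.2 [322, 0, 64, 13, 729]
0.5725 0.3594  65x29 long-axis 14.4 [408, 54, 69, 39, 1470]
```

Call:
{"name": "jog_arm", "arguments": {"rows": [[[0.35,0.277,0.1],[0,0,0.418]],[[0.35,0.277,0.1],[0,0,0.418]],[[0.35,0.277,0.1],[0,0,0.418]],[[0.35,0.277,0.1],[0,0,0.418]],[[0.35,0.277,0.1],[0,0,0.418]]], "hand": -0.4}}

```text
t: 17.1
tool_pos: [0.5152, 0.2871, 0.1721]
orientation: [-2.821, -1.383, 0.009]
force: [-0.8, -0.2, 0.1]
opening: 0.065
gripper_force: 0.0
```

Call:
{"name": "jog_arm", "arguments": {"rows": [[[0.447,0.006,0.1],[0,0,0.418]],[[0.447,0.006,0.1],[0,0,0.418]],[[0.447,0.006,0.1],[0,0,0.418]],[[0.447,0.006,0.1],[0,0,0.418]],[[0.447,0.006,0.1],[0,0,0.418]]]}}

```text
t: 17.6
tool_pos: [0.5705, 0.3572, 0.1516]
orientation: [3.114, 0.399, -0.008]
force: [-0.0, -0.5, -0.5]
opening: 0.0652
gripper_force: 0.0
```

Call:
{"name": "jog_arm", "arguments": {"rows": [[[0,0,0],[0,0,0]],[[0,0,0],[0,0,0]]]}}

```text
t: 17.8
tool_pos: [0.571, 0.3573, 0.1538]
orientation: [3.114, 0.411, -0.004]
force: [-0.5, 0.0, 0.5]
opening: 0.0647
gripper_force: 0.0
```

```bash
python3 plan.py ".5735 .3588 .004 -75"; python3 -c "
from h import *
c=grab('wrist','w8.png');show([b for b in blob(c,dark(c,60),.024,1) if 40<b[1]<90])
"
```

```text
t 17.8 now [0.571  0.3573 0.1538] yaw -75.0 open 0.0647 F [-0.5  0.   0.5] gf 0.0
.5735 .3588 .004 -75 [[0.016,-0.0047,0.749],[0.0004,0.0018,0.0004]]
0.5762 0.3739  57x8 long-axis 8.5 [304, 183, 11, 69, 131]
0.6781 0.0418  59x14 long-axis 27.5 [631, 183, 9, 54, 265]
0.5748 0.3500  40x1 long-axis 15.3 [333, 202, 2, 49, 53]
0.4974 0.4353  58x31 long-axis 2.9 [198, 253, 40, 58, 1180]
```

Call:
{"name": "jog_arm", "arguments": {"rows": [[[0.014,-0.004,0.25],[0,0,0]],[[0.014,-0.004,0.5],[0,0,0]],[[0.014,-0.004,0.7],[0,0,0]],[[0.014,-0.004,0.74],[0,0,0]],[[0.014,-0.004,0.74],[0,0,0]]]}}

```text
t: 18.35
tool_pos: [0.5729, 0.3584, 0.006]
orientation: [3.113, 0.409, -0.006]
force: [-0.1, -0.6, 0.8]
opening: 0.0649
gripper_force: 0.0
```

Call:
{"name": "jog_arm", "arguments": {"rows": [[[0,0,0],[0,0,0]],[[0,0,0],[0,0,0]],[[0,0,0],[0,0,0]],[[0,0,0],[0,0,0]],[[0,0,0],[0,0,0]]], "hand": 1, "squeeze": 40}}

```text
t: 18.85
tool_pos: [0.5749, 0.3595, 0.0088]
orientation: [-3.114, -0.408, -0.002]
force: [-0.1, 0.7, 1.0]
opening: 0.0296
gripper_force: 0.3
```

Call:
{"name": "jog_arm", "arguments": {"rows": [[[0,0,0],[0,0,0]],[[0,0,0],[0,0,0]]]}}

```text
t: 19.05
tool_pos: [0.5748, 0.3595, 0.0086]
orientation: [-3.115, -0.408, -0.001]
force: [-1.2, -0.1, 5.2]
opening: 0.0275
gripper_force: 40.0
```

Call:
{"name": "jog_arm", "arguments": {"rows": [[[0,0,-0.1],[0,0,0]],[[0,0,-0.3],[0,0,0]],[[0,0,-0.5],[0,0,0]],[[0,0,-0.75],[0,0,0]],[[0,0,-0.75],[0,0,0]]]}}

```text
t: 19.55
tool_pos: [0.5786, 0.3614, 0.1674]
orientation: [-3.11, -0.407, -0.02]
force: [0.7, 0.5, 0.9]
opening: 0.0278
gripper_force: 40.0
```

```bash
python3 - <<'E'
import numpy as np
c=np.array([.4445,-.1965]);a=np.radians(4.3)
R=np.array([[np.cos(a),-np.sin(a)],[np.sin(a),np.cos(a)]])
for l in [(26,35),(-26,35),(26,-35),(-26,-35)]: print(l,(c+R@np.array(l)/1e3).round(4))
E
python3 plan.py ".50 .05 .18 -37" ".468 -.1596 .15 4.3" ".468 -.1596 .012 4.3"
```

```text
(26, 35) [ 0.4678 -0.1596]
(-26, 35) [ 0.4159 -0.1635]
(26, -35) [ 0.4731 -0.2295]
(-26, -35) [ 0.4212 -0.2334]
t 19.6 now [0.5786 0.3614 0.1674] yaw -75.1 open 0.0278 F [0.7 0.5 0.9] gf 40.0
.50 .05 .18 -37 [[-0.3898,0.7015,-0.0386],[0.0005,-0.0044,-0.2115]]
.50 .05 .18 -37 [[-0.5975,0.536,-0.0356],[0.0005,-0.0043,-0.2116]]
.468 -.1596 .15 4.3 [[-0.4666,0.2514,0.075],[0,-0,-0.2294]]
.468 -.1596 .15 4.3 [[-0.5253,0.0707,0.075],[0,-0,-0.2295]]
.468 -.1596 .012 4.3 [[-0.0001,0,0.69],[0,-0,0]]
```

Call:
{"name": "jog_arm", "arguments": {"rows": [[[-0.39,0.7,-0.03],[0,0,-0.21]],[[-0.39,0.7,-0.03],[0,0,-0.21]],[[-0.39,0.7,-0.03],[0,0,-0.21]],[[-0.39,0.7,-0.03],[0,0,-0.21]],[[-0.39,0.7,-0.03],[0,0,-0.21]]]}}

```text
t: 20.05
tool_pos: [0.5349, 0.2022, 0.1637]
orientation: [3.007, 0.909, -0.0]
force: [-0.3, 0.5, -0.9]
opening: 0.0274
gripper_force: 40.0
```

Call:
{"name": "jog_arm", "arguments": {"rows": [[[-0.6,0.536,-0.03],[0,0,-0.21]],[[-0.6,0.536,-0.03],[0,0,-0.21]],[[-0.6,0.536,-0.03],[0,0,-0.21]],[[-0.6,0.536,-0.03],[0,0,-0.21]],[[-0.6,0.536,-0.03],[0,0,-0.21]]]}}

```text
t: 20.55
tool_pos: [0.4955, 0.0471, 0.1701]
orientation: [2.816, 1.391, 0.001]
force: [-0.3, 0.4, -0.1]
opening: 0.0274
gripper_force: 40.0
```

Call:
{"name": "jog_arm", "arguments": {"rows": [[[-0.467,0.25,0.0],[0,0,-0.23]],[[-0.467,0.25,0.0],[0,0,-0.23]],[[-0.467,0.25,0.0],[0,0,-0.23]],[[-0.467,0.25,0.0],[0,0,-0.23]],[[-0.467,0.25,0.0],[0,0,-0.23]]]}}

```text
t: 21.05
tool_pos: [0.4791, -0.0553, 0.1698]
orientation: [-2.52, -1.875, -0.001]
force: [-0.3, 0.6, -0.0]
opening: 0.0276
gripper_force: 40.0
```

Call:
{"name": "jog_arm", "arguments": {"rows": [[[-0.525,0.06,0.1],[0,0,-0.23]],[[-0.525,0.06,0.1],[0,0,-0.23]],[[-0.525,0.06,0.1],[0,0,-0.23]],[[-0.525,0.06,0.1],[0,0,-0.23]],[[-0.525,0.06,0.1],[0,0,-0.23]]]}}

```text
t: 21.55
tool_pos: [0.4606, -0.1592, 0.1497]
orientation: [-2.143, -2.296, -0.001]
force: [0.6, 0.9, 0.0]
opening: 0.0277
gripper_force: 40.0
```

Call:
{"name": "jog_arm", "arguments": {"rows": [[[0,0,0],[0,0,0]]]}}

```text
t: 21.65
tool_pos: [0.4607, -0.159, 0.1501]
orientation: [2.141, 2.299, 0.001]
force: [-0.6, 0.0, -1.3]
opening: 0.0276
gripper_force: 40.0
```

```bash
python3 plan.py ".4638 -.1599 .015 4.3";python3 -c "
from h import *
c=grab('wrist','w9.png')
i=cv2.imread('pics/w9.png'); cv2.imwrite('pics/w9s.png',cv2.resize(i,(800,600),interpolation=cv2.INTER_CUBIC))"
```

```text
t 21.6 now [ 0.4607 -0.159   0.1501] yaw 4.1 open 0.0276 F [-0.6  0.  -1.3] gf 40.0
.4638 -.1599 .015 4.3 [[-0.0058,0.0149,0.6753],[0.0003,-0.0003,-0.0025]]
```

View pics/w9s.png

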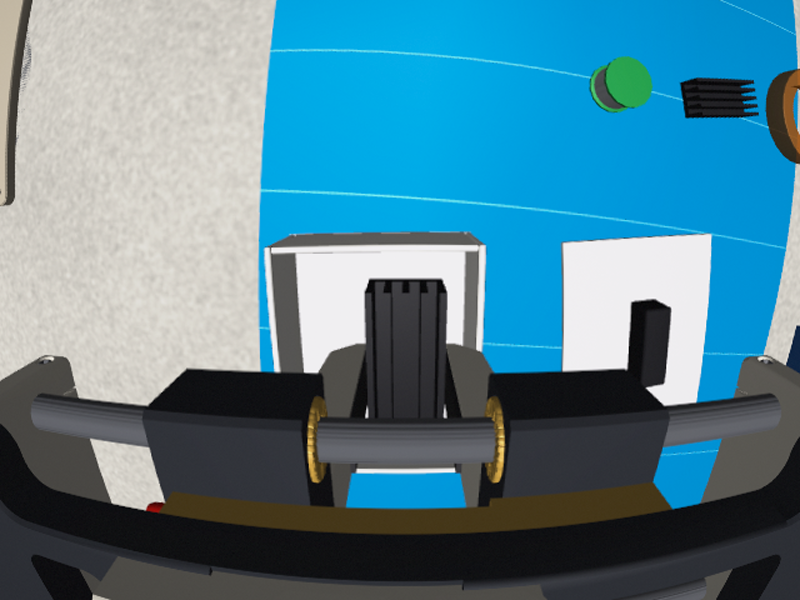

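The held sink is over the tub; the tub's far rim corners are at (266,247) and (485,246). The dark piece at (720,98) also shows fins, so it may be a fifth sink lying on its side.

```bash
python3 - <<'E'
from h import *
c=load('w9')
def W(l,z): return np.array([px(c,(u+.5)*.8-.5,(v+.5)*.8-.5,z,True)[:2] for u,v in l])
q=W([(266,248),(485,247)],.066); d=q[1]-q[0]; m=q.mean(0); n=np.array([-d[1],d[0]])/np.hypot(*d)
print(q.round(4),np.hypot(*d),np.degrees(np.arctan2(d[1],d[0])),'c',m-n*.074)
q=W([(365,292),(447,292)],.166); print(q.round(4),q.mean(0))
i=c['frame'][50:110,530:620]
cv2.imwrite('pics/dec.png',cv2.resize(i[:,:,::-1],(720,480),interpolation=cv2.INTER_CUBIC))
E
```

```text
[[ 0.3789 -0.1311]
 [ 0.5003 -0.1226]] 0.12177911660115937 3.984752505692955 c [ 0.44473561 -0.20066408]
[[ 0.4434 -0.1278]
 [ 0.4708 -0.1259]] [ 0.45709218 -0.12688986]
```

View pics/dec.png

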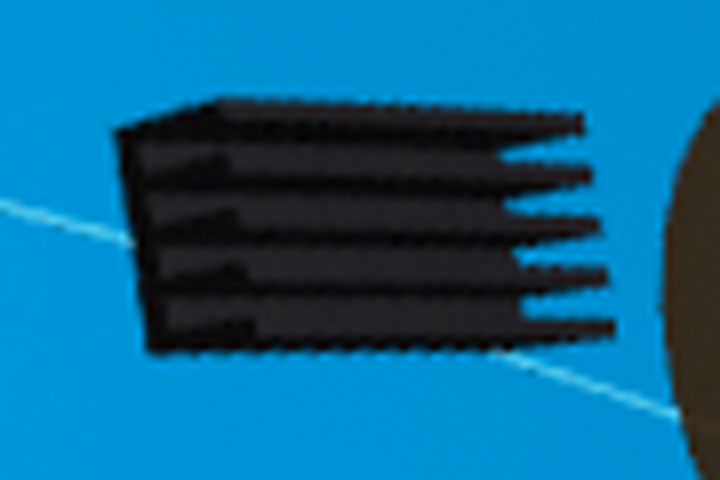

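Enlarged: five thin horizontal fins with a base on one side, so it is a heat sink lying on its side. That makes five to collect.

Call:
{"name": "jog_arm", "arguments": {"rows": [[[-0.016,0.017,0.15],[0,0,0]],[[-0.016,0.017,0.35],[0,0,0]],[[-0.016,0.017,0.5],[0,0,0]],[[-0.016,0.017,0.6],[0,0,0]],[[-0.016,0.017,0.65],[0,0,0]]]}}

```text
t: 22.2
tool_pos: [0.4625, -0.1618, 0.0178]
orientation: [-2.138, -2.298, 0.001]
force: [0.1, 0.3, -1.5]
opening: 0.0277
gripper_force: 40.0
```

Call:
{"name": "jog_arm", "arguments": {"rows": [[[0,0,0.02],[0,0,0]],[[0,0,0.02],[0,0,0]]]}}

```text
t: 22.4
tool_pos: [0.464, -0.1633, 0.0163]
orientation: [2.139, 2.3, 0.0]
force: [0.3, 0.3, -0.4]
opening: 0.0275
gripper_force: 40.0
```

Call:
{"name": "jog_arm", "arguments": {"rows": [[[0,0,0],[0,0,0]],[[0,0,0],[0,0,0]],[[0,0,0],[0,0,0]]], "hand": 0.24}}

```text
t: 22.7
tool_pos: [0.4643, -0.164, 0.0169]
orientation: [2.139, 2.298, 0.001]
force: [0.2, -0.7, -0.6]
opening: 0.0352
gripper_force: 0.0
```

Call:
{"name": "jog_arm", "arguments": {"rows": [[[0,0,-0.1],[0,0,0]],[[0,0,-0.3],[0,0,0]],[[0,0,-0.5],[0,0,0]],[[0,0,-0.75],[0,0,0]],[[0,0,-0.75],[0,0,0]]]}}

```text
t: 23.2
tool_pos: [0.4678, -0.1657, 0.1746]
orientation: [2.132, 2.29, 0.006]
force: [0.4, -0.1, 0.4]
opening: 0.0353
gripper_force: 0.0
```

```bash
python3 plan.py ".6845 .007 .17 -78"; python3 -c "
from h import *
c=grab('top','t4.png'); show([b for b in blob(c,dark(c,60),.024,0) if 40<b[1]<80])"
```

```text
t 23.2 now [ 0.4678 -0.1657  0.1746] yaw 4.1 open 0.0353 F [ 0.4 -0.1  0.4] gf 0.0
.6845 .007 .17 -78 [[0.3918,0.5711,0.0156],[0.0046,-0.001,0.4562]]
.6845 .007 .17 -78 [[0.6706,0.1734,0.0119],[0.0046,-0.0009,0.4561]]
0.7628 0.6512  71x19 long-axis -81.7 [83, 162, 25, 8, 116]
0.6841 0.0063  50x18 long-axis 14.1 [310, 184, 10, 18, 104]
0.6393 -0.1836  52x15 long-axis -80.4 [372, 205, 19, 7, 75]
0.5700 -0.3572  52x26 long-axis -1.3 [437, 223, 10, 19, 173]
0.4880 0.4346  52x26 long-axis 2.0 [161, 251, 10, 19, 187]
0.4787 -0.4298  52x28 long-axis 10.4 [462, 255, 13, 19, 182]
0.0084 0.1254  52x24 long-axis -50.3 [266, 427, 15, 17, 68]
```

```bash
python3 plan.py ".5698 -.3568 .12 -92" ".5698 -.3568 .002 -92"
```

```text
t 23.2 now [ 0.4664 -0.165   0.171 ] yaw 4.1 open 0.0350 F [-0.8  0.3 -0.5] gf 0.0
.5698 -.3568 .12 -92 [[-0.3308,0.1483,0.0877],[0.0021,-0.0007,0.356]]
.5698 -.3568 .12 -92 [[-0.2015,0.3015,0.0872],[0.0021,-0.0007,0.356]]
.5698 -.3568 .12 -92 [[-0.0107,0.3627,0.0862],[0.0021,-0.0008,0.3559]]
.5698 -.3568 .002 -92 [[-0.0001,-0,0.5899],[0,0,0]]
```

Call:
{"name": "jog_arm", "arguments": {"rows": [[[-0.33,0.148,0.05],[0,0,0.356]],[[-0.33,0.148,0.05],[0,0,0.356]],[[-0.33,0.148,0.05],[0,0,0.356]],[[-0.33,0.148,0.05],[0,0,0.356]],[[-0.33,0.148,0.05],[0,0,0.356]]], "hand": -0.6}}

```text
t: 23.75
tool_pos: [0.497, -0.2272, 0.1543]
orientation: [-2.692, -1.616, 0.002]
force: [0.2, 0.4, 0.0]
opening: 0.0703
gripper_force: 0.0
```

Call:
{"name": "jog_arm", "arguments": {"rows": [[[-0.2,0.3,0.1],[0,0,0.356]],[[-0.2,0.3,0.1],[0,0,0.356]],[[-0.2,0.3,0.1],[0,0,0.356]],[[-0.2,0.3,0.1],[0,0,0.356]],[[-0.2,0.3,0.1],[0,0,0.356]]]}}

```text
t: 24.25
tool_pos: [0.5315, -0.2905, 0.1348]
orientation: [-3.033, -0.816, 0.002]
force: [0.0, -0.5, -0.5]
opening: 0.0741
gripper_force: 0.0
```

Call:
{"name": "jog_arm", "arguments": {"rows": [[[-0.01,0.363,0.1],[0,0,0.356]],[[-0.01,0.363,0.1],[0,0,0.356]],[[-0.01,0.363,0.1],[0,0,0.356]],[[-0.01,0.363,0.1],[0,0,0.356]],[[-0.01,0.363,0.1],[0,0,0.356]]]}}

```text
t: 24.75
tool_pos: [0.5664, -0.3543, 0.1152]
orientation: [-3.141, 0.049, 0.001]
force: [0.4, 0.1, -0.1]
opening: 0.0742
gripper_force: 0.0
```

Call:
{"name": "jog_arm", "arguments": {"rows": [[[0,0,0],[0,0,0]],[[0,0,0],[0,0,0]]]}}

```text
t: 24.95
tool_pos: [0.5666, -0.3543, 0.1159]
orientation: [3.141, -0.047, 0.0]
force: [-0.2, 0.4, -0.7]
opening: 0.074
gripper_force: 0.0
```

```bash
python3 plan.py ".5698 -.3568 .002 -92";python3 -c "
from h import *
c=grab('wrist','w10.png');show([b for b in blob(c,dark(c,60),.024,1) if 20<b[1]<90])"
```

```text
t 24.9 now [ 0.5666 -0.3543  0.1159] yaw -91.7 open 0.0740 F [-0.2  0.4 -0.7] gf 0.0
.5698 -.3568 .002 -92 [[0.0163,0.0118,0.5696],[0.0001,-0,0.003]]
0.6398 -0.1823  75x24 long-axis -81.0 [65, 134, 78, 47, 2214]
0.5753 -0.3606  56x3 long-axis -3.7 [329, 190, 7, 77, 155]
0.5736 -0.3668  59x4 long-axis -3.0 [337, 190, 8, 81, 199]
0.5730 -0.3725  60x3 long-axis -3.4 [345, 190, 8, 82, 191]
0.5740 -0.3498  49x1 long-axis -2.1 [316, 197, 2, 68, 72]
```

Call:
{"name": "jog_arm", "arguments": {"rows": [[[0.02,0.012,0.25],[0,0,0.013]],[[0.02,0.012,0.45],[0,0,0.013]],[[0.02,0.012,0.56],[0,0,0.013]],[[0.02,0.012,0.57],[0,0,0.013]],[[0.02,0.012,0.57],[0,0,0.013]]]}}

```text
t: 25.5
tool_pos: [0.5704, -0.3569, 0.0015]
orientation: [-3.14, 0.083, 0.001]
force: [-0.4, 0.2, 0.4]
opening: 0.0743
gripper_force: 0.0
```

Call:
{"name": "jog_arm", "arguments": {"rows": [[[0,0,0],[0,0,0]],[[0,0,0],[0,0,0]],[[0,0,0],[0,0,0]],[[0,0,0],[0,0,0]],[[0,0,0],[0,0,0]]], "hand": 1}}

```text
t: 26.0
tool_pos: [0.5706, -0.3572, 0.002]
orientation: [3.14, -0.087, 0.0]
force: [0.1, -0.1, 0.3]
opening: 0.0391
gripper_force: 0.0
```

Call:
{"name": "jog_arm", "arguments": {"rows": [[[0,0,0],[0,0,0]],[[0,0,0],[0,0,0]],[[0,0,0],[0,0,0]],[[0,0,0],[0,0,0]]]}}

```text
t: 26.4
tool_pos: [0.5706, -0.3572, 0.0019]
orientation: [3.14, -0.087, 0.0]
force: [-0.8, -1.4, -0.0]
opening: 0.0279
gripper_force: 40.0
```

Call:
{"name": "jog_arm", "arguments": {"rows": [[[0,0,-0.1],[0,0,0]],[[0,0,-0.3],[0,0,0]],[[0,0,-0.5],[0,0,0]],[[0,0,-0.7],[0,0,0]],[[0,0,-0.7],[0,0,0]]]}}

```text
t: 26.9
tool_pos: [0.5741, -0.3596, 0.1503]
orientation: [3.134, -0.086, 0.016]
force: [1.1, -1.4, 0.6]
opening: 0.0274
gripper_force: 40.0
```

```bash
python3 plan.py ".426 -.2345 .15 4.2" ".426 -.2345 .017 4.2"
```

```text
t 26.9 now [ 0.5741 -0.3596  0.1503] yaw -93.2 open 0.0274 F [ 1.1 -1.4  0.6] gf 40.0
.426 -.2345 .15 4.2 [[-0.2579,-0.1945,-0.0034],[0.0028,-0.0004,-0.3606]]
.426 -.2345 .15 4.2 [[-0.1132,-0.3025,-0.0022],[0.0029,-0.0004,-0.3606]]
.426 -.2345 .15 4.2 [[0.0668,-0.316,-0.0007],[0.0029,-0.0004,-0.3606]]
.426 -.2345 .017 4.2 [[-0.0001,-0,0.665],[-0,-0.0001,0]]
```

Call:
{"name": "jog_arm", "arguments": {"rows": [[[-0.258,-0.195,0],[0,0,-0.36]],[[-0.258,-0.195,0],[0,0,-0.36]],[[-0.258,-0.195,0],[0,0,-0.36]],[[-0.258,-0.195,0],[0,0,-0.36]],[[-0.258,-0.195,0],[0,0,-0.36]]]}}

```text
t: 27.4
tool_pos: [0.5208, -0.3149, 0.1411]
orientation: [-3.038, -0.795, 0.001]
force: [-0.7, -0.1, 0.1]
opening: 0.0279
gripper_force: 40.0
```

Call:
{"name": "jog_arm", "arguments": {"rows": [[[-0.113,-0.302,0],[0,0,-0.36]],[[-0.113,-0.302,0],[0,0,-0.36]],[[-0.113,-0.302,0],[0,0,-0.36]],[[-0.113,-0.302,0],[0,0,-0.36]],[[-0.113,-0.302,0],[0,0,-0.36]]]}}

```text
t: 27.9
tool_pos: [0.4718, -0.2735, 0.1415]
orientation: [-2.699, -1.607, 0.0]
force: [0.5, -0.1, -1.7]
opening: 0.0275
gripper_force: 40.0
```

Call:
{"name": "jog_arm", "arguments": {"rows": [[[0.067,-0.316,0],[0,0,-0.36]],[[0.067,-0.316,0],[0,0,-0.36]],[[0.067,-0.316,0],[0,0,-0.36]],[[0.067,-0.316,0],[0,0,-0.36]],[[0.067,-0.316,0],[0,0,-0.36]]]}}

```text
t: 28.4
tool_pos: [0.4227, -0.2318, 0.1417]
orientation: [-2.146, -2.294, -0.0]
force: [0.4, -0.4, -0.3]
opening: 0.0277
gripper_force: 40.0
```

Call:
{"name": "jog_arm", "arguments": {"rows": [[[0,0,0],[0,0,0]],[[0,0,0],[0,0,0]]]}}

```text
t: 28.6
tool_pos: [0.4228, -0.2319, 0.1418]
orientation: [-2.147, -2.293, 0.0]
force: [0.4, -0.1, -0.2]
opening: 0.0275
gripper_force: 40.0
```

```bash
python3 plan.py ".426 -.2335 .010 4.2"
```

```text
t 28.6 now [ 0.4228 -0.2319  0.1418] yaw 3.8 open 0.0275 F [ 0.4 -0.1 -0.2] gf 40.0
.426 -.2335 .010 4.2 [[-0.009,0.0157,0.6588],[-0.0001,-0.0001,-0.0049]]
```

Call:
{"name": "jog_arm", "arguments": {"rows": [[[-0.009,0.016,0.15],[0,0,-0.005]],[[-0.009,0.016,0.35],[0,0,-0.005]],[[-0.009,0.016,0.5],[0,0,-0.005]],[[-0.009,0.016,0.6],[0,0,-0.005]],[[-0.009,0.016,0.64],[0,0,-0.005]]]}}

```text
t: 29.1
tool_pos: [0.4244, -0.2323, 0.0113]
orientation: [-2.133, -2.301, 0.001]
force: [-0.2, -0.7, -1.3]
opening: 0.0275
gripper_force: 40.0
```

Call:
{"name": "jog_arm", "arguments": {"rows": [[[0,0,0.01],[0,0,0]],[[0,0,0.015],[0,0,0]]]}}

```text
t: 29.3
tool_pos: [0.4267, -0.2339, 0.0117]
orientation: [2.133, 2.305, 0.0]
force: [-0.1, 0.1, -0.2]
opening: 0.0278
gripper_force: 40.0
```

Call:
{"name": "jog_arm", "arguments": {"rows": [[[0,0,0],[0,0,0]],[[0,0,0],[0,0,0]],[[0,0,0],[0,0,0]]], "hand": 0.24}}

```text
t: 29.6
tool_pos: [0.4267, -0.2339, 0.0118]
orientation: [2.132, 2.305, 0.0]
force: [0.3, -0.4, 0.2]
opening: 0.0352
gripper_force: 0.0
```

Call:
{"name": "jog_arm", "arguments": {"rows": [[[0,0,-0.1],[0,0,0]],[[0,0,-0.3],[0,0,0]],[[0,0,-0.5],[0,0,0]],[[0,0,-0.65],[0,0,0]],[[0,0,-0.65],[0,0,0]]]}}

```text
t: 30.1
tool_pos: [0.4291, -0.2355, 0.1469]
orientation: [2.126, 2.299, 0.002]
force: [0.9, -0.1, -0.1]
opening: 0.035
gripper_force: 0.0
```

```bash
python3 plan.py ".479 -.43 .12 -80.5"; python3 -c "
from h import *
c=grab('top','t5.png'); show([b for b in blob(c,dark(c,60),.024,0) if 40<b[1]<80])"
```

```text
t 30.1 now [ 0.4291 -0.2355  0.1469] yaw 4.5 open 0.0350 F [ 0.9 -0.1 -0.1] gf 0.0
.479 -.43 .12 -80.5 [[-0.3295,0.0573,0.0473],[0.0023,-0.0001,0.3147]]
.479 -.43 .12 -80.5 [[-0.2628,0.2069,0.0468],[0.0023,-0.0001,0.3148]]
.479 -.43 .12 -80.5 [[-0.1331,0.307,0.0459],[0.0022,-0.0002,0.3147]]
0.7630 0.6514  70x20 long-axis -81.7 [83, 162, 25, 8, 116]
0.6840 0.0063  50x19 long-axis 15.3 [310, 184, 10, 18, 103]
0.6393 -0.1846  53x15 long-axis -81.7 [372, 205, 19, 7, 69]
0.4880 0.4345  52x26 long-axis 2.0 [161, 251, 10, 19, 188]
```

Call:
{"name": "jog_arm", "arguments": {"rows": [[[-0.33,0.057,0.02],[0,0,0.315]],[[-0.33,0.057,0.02],[0,0,0.315]],[[-0.33,0.057,0.02],[0,0,0.315]],[[-0.33,0.057,0.02],[0,0,0.315]],[[-0.33,0.057,0.02],[0,0,0.315]]], "hand": -0.6}}

```text
t: 30.65
tool_pos: [0.4417, -0.2979, 0.1351]
orientation: [-2.632, -1.711, 0.001]
force: [0.2, 0.6, 0.4]
opening: 0.0706
gripper_force: 0.0
```

Call:
{"name": "jog_arm", "arguments": {"rows": [[[-0.263,0.207,0.03],[0,0,0.315]],[[-0.263,0.207,0.03],[0,0,0.315]],[[-0.263,0.207,0.03],[0,0,0.315]],[[-0.263,0.207,0.03],[0,0,0.315]],[[-0.263,0.207,0.03],[0,0,0.315]]]}}

```text
t: 31.15
tool_pos: [0.4586, -0.3628, 0.1297]
orientation: [-2.97, -1.018, 0.001]
force: [0.3, -0.1, 0.1]
opening: 0.0744
gripper_force: 0.0
```

Call:
{"name": "jog_arm", "arguments": {"rows": [[[-0.133,0.307,0.05],[0,0,0.315]],[[-0.133,0.307,0.05],[0,0,0.315]],[[-0.133,0.307,0.05],[0,0,0.315]],[[-0.133,0.307,0.05],[0,0,0.315]],[[-0.133,0.307,0.05],[0,0,0.315]]]}}

```text
t: 31.65
tool_pos: [0.4755, -0.4276, 0.1201]
orientation: [-3.13, -0.262, 0.001]
force: [-0.3, 0.4, -0.1]
opening: 0.0743
gripper_force: 0.0
```

Call:
{"name": "jog_arm", "arguments": {"rows": [[[0,0,0],[0,0,0]],[[0,0,0],[0,0,0]]]}}

```text
t: 31.85
tool_pos: [0.4758, -0.4277, 0.1208]
orientation: [-3.131, -0.262, 0.0]
force: [-0.9, -0.0, -0.6]
opening: 0.0743
gripper_force: 0.0
```

```bash
python3 plan.py ".479 -.43 .002 -80.5";python3 -c "
from h import *
c=grab('wrist','w11.png');show([b for b in blob(c,dark(c,60),.024,1) if 20<b[1]<90])"
```

```text
t 31.9 now [ 0.4758 -0.4277  0.1208] yaw -80.4 open 0.0743 F [-0.9 -0.  -0.6] gf 0.0
.479 -.43 .002 -80.5 [[0.0141,0.0142,0.5939],[-0,0,0.0009]]
0.6347 -0.1812  83x28 long-axis 83.9 [39, 0, 69, 30, 1531]
0.4643 -0.1673  80x32 long-axis -85.4 [9, 188, 60, 36, 1851]
0.4842 -0.4342  55x3 long-axis 8.7 [332, 192, 6, 74, 136]
0.4825 -0.4432  61x9 long-axis 9.1 [340, 192, 14, 82, 438]
0.4271 -0.2206  42x35 long-axis -85.4 [62, 235, 39, 42, 1237]
```

Call:
{"name": "jog_arm", "arguments": {"rows": [[[0.018,0.014,0.25],[0,0,0.006]],[[0.018,0.014,0.45],[0,0,0.006]],[[0.018,0.014,0.57],[0,0,0.006]],[[0.018,0.014,0.59],[0,0,0.006]],[[0.018,0.014,0.59],[0,0,0.006]]]}}

```text
t: 32.4
tool_pos: [0.4794, -0.4296, 0.0021]
orientation: [-3.131, -0.245, 0.001]
force: [0.7, 0.0, 1.0]
opening: 0.0744
gripper_force: 0.0
```

Call:
{"name": "jog_arm", "arguments": {"rows": [[[0,0,0],[0,0,0]],[[0,0,0],[0,0,0]],[[0,0,0],[0,0,0]],[[0,0,0],[0,0,0]],[[0,0,0],[0,0,0]]], "hand": 1}}

```text
t: 32.9
tool_pos: [0.4799, -0.4303, 0.0032]
orientation: [3.132, 0.244, 0.0]
force: [-0.3, 0.9, -0.4]
opening: 0.039
gripper_force: 0.0
```

Call:
{"name": "jog_arm", "arguments": {"rows": [[[0,0,0],[0,0,0]],[[0,0,0],[0,0,0]],[[0,0,0],[0,0,0]],[[0,0,0],[0,0,0]]]}}

```text
t: 33.3
tool_pos: [0.4798, -0.4304, 0.0031]
orientation: [3.132, 0.243, 0.0]
force: [0.0, -0.1, 1.5]
opening: 0.0278
gripper_force: 40.0
```

Call:
{"name": "jog_arm", "arguments": {"rows": [[[0,0,-0.1],[0,0,0]],[[0,0,-0.3],[0,0,0]],[[0,0,-0.5],[0,0,0]],[[0,0,-0.7],[0,0,0]],[[0,0,-0.7],[0,0,0]]]}}

```text
t: 33.8
tool_pos: [0.4827, -0.433, 0.1507]
orientation: [3.124, 0.243, 0.011]
force: [1.5, -1.3, 0.3]
opening: 0.0278
gripper_force: 40.0
```

```bash
python3 plan.py ".4735 -.2295 .145 4.2"
```

```text
t 33.8 now [ 0.4827 -0.433   0.1507] yaw -81.1 open 0.0278 F [ 1.5 -1.3  0.3] gf 40.0
.4735 -.2295 .145 4.2 [[0.0373,-0.3375,0.0067],[0.0026,0.0003,-0.3159]]
.4735 -.2295 .145 4.2 [[0.1935,-0.279,0.008],[0.0026,0.0003,-0.3159]]
.4735 -.2295 .145 4.2 [[0.303,-0.1532,0.009],[0.0026,0.0004,-0.316]]
```

Call:
{"name": "jog_arm", "arguments": {"rows": [[[0.037,-0.337,0],[0,0,-0.316]],[[0.037,-0.337,0],[0,0,-0.316]],[[0.037,-0.337,0],[0,0,-0.316]],[[0.037,-0.337,0],[0,0,-0.316]],[[0.037,-0.337,0],[0,0,-0.316]]]}}

```text
t: 34.3
tool_pos: [0.4763, -0.3617, 0.1419]
orientation: [-2.975, -1.007, 0.001]
force: [0.0, -0.3, -1.5]
opening: 0.0276
gripper_force: 40.0
```

Call:
{"name": "jog_arm", "arguments": {"rows": [[[0.193,-0.28,0],[0,0,-0.316]],[[0.193,-0.28,0],[0,0,-0.316]],[[0.193,-0.28,0],[0,0,-0.316]],[[0.193,-0.28,0],[0,0,-0.316]],[[0.193,-0.28,0],[0,0,-0.316]]]}}

```text
t: 34.8
tool_pos: [0.4732, -0.2942, 0.1423]
orientation: [-2.638, -1.704, 0.0]
force: [-0.4, -0.2, -1.5]
opening: 0.0275
gripper_force: 40.0
```

Call:
{"name": "jog_arm", "arguments": {"rows": [[[0.303,-0.16,0],[0,0,-0.316]],[[0.303,-0.16,0],[0,0,-0.316]],[[0.303,-0.16,0],[0,0,-0.316]],[[0.303,-0.16,0],[0,0,-0.316]],[[0.303,-0.16,0],[0,0,-0.316]]]}}

```text
t: 35.3
tool_pos: [0.4689, -0.226, 0.1425]
orientation: [-2.14, -2.299, 0.0]
force: [-1.0, 0.6, -0.2]
opening: 0.0279
gripper_force: 40.0
```

Call:
{"name": "jog_arm", "arguments": {"rows": [[[0,0,0],[0,0,0]],[[0,0,0],[0,0,0]]]}}

```text
t: 35.5
tool_pos: [0.4689, -0.2263, 0.1427]
orientation: [-2.141, -2.298, 0.0]
force: [0.2, 0.7, -1.0]
opening: 0.0275
gripper_force: 40.0
```

```bash
python3 plan.py ".470 -.2302 .030 4.2"
```

```text
t 35.5 now [ 0.4689 -0.2263  0.1427] yaw 4.1 open 0.0275 F [ 0.2  0.7 -1. ] gf 40.0
.470 -.2302 .030 4.2 [[-0.02,0.004,0.5632],[-0.0002,-0.0001,-0.0016]]
```

Call:
{"name": "jog_arm", "arguments": {"rows": [[[-0.018,0.004,0.15],[0,0,0]],[[-0.018,0.004,0.35],[0,0,0]],[[-0.018,0.004,0.5],[0,0,0]],[[-0.018,0.004,0.56],[0,0,0]],[[-0.018,0.004,0.56],[0,0,0]]]}}

```text
t: 36.0
tool_pos: [0.4686, -0.2288, 0.0289]
orientation: [-2.137, -2.297, 0.001]
force: [-0.4, 1.1, 0.2]
opening: 0.0274
gripper_force: 40.0
```

Call:
{"name": "jog_arm", "arguments": {"rows": [[[0,0,0],[0,0,0]],[[0,0,0],[0,0,0]],[[0,0,0],[0,0,0]]], "hand": 0.24}}

```text
t: 36.3
tool_pos: [0.4715, -0.2305, 0.0329]
orientation: [2.136, 2.299, 0.001]
force: [-0.3, -0.3, 0.6]
opening: 0.0353
gripper_force: 0.0
```

Call:
{"name": "jog_arm", "arguments": {"rows": [[[0,0,-0.1],[0,0,0]],[[0,0,-0.3],[0,0,0]],[[0,0,-0.5],[0,0,0]],[[0,0,-0.65],[0,0,0]],[[0,0,-0.65],[0,0,0]]]}}

```text
t: 36.8
tool_pos: [0.4735, -0.2317, 0.168]
orientation: [2.131, 2.293, 0.003]
force: [0.3, -0.2, 1.4]
opening: 0.0351
gripper_force: 0.0
```

```bash
python3 plan.py ".684 .0068 .13 -77"; python3 -c "
from h import *
c=grab('top','t6.png'); show([b for b in blob(c,dark(c,60),.028,0) if 35<b[1]<80])"
```

```text
t 36.8 now [ 0.4735 -0.2317  0.168 ] yaw 4.2 open 0.0351 F [ 0.3 -0.2  1.4] gf 0.0
.684 .0068 .13 -77 [[0.5565,0.5677,0.0965],[0.0039,-0.0003,0.4512]]
.684 .0068 .13 -77 [[0.7922,0.0692,0.0941],[0.0039,-0.0004,0.4511]]
0.7617 0.6507  73x19 long-axis -81.7 [82, 162, 26, 8, 111]
0.6828 0.0065  49x19 long-axis 14.0 [310, 185, 10, 17, 105]
0.6386 -0.1842  53x15 long-axis -79.5 [372, 204, 19, 8, 72]
0.4877 0.4332  52x26 long-axis 2.0 [161, 251, 10, 19, 188]
```

Call:
{"name": "jog_arm", "arguments": {"rows": [[[0.556,0.568,0.05],[0,0,0.451]],[[0.556,0.568,0.05],[0,0,0.451]],[[0.556,0.568,0.05],[0,0,0.451]],[[0.556,0.568,0.05],[0,0,0.451]],[[0.556,0.568,0.05],[0,0,0.451]]], "hand": -0.3}}

```text
t: 37.35
tool_pos: [0.5758, -0.1073, 0.149]
orientation: [-2.804, -1.412, 0.002]
force: [-1.0, -1.0, 0.4]
opening: 0.0602
gripper_force: 0.0
```

Call:
{"name": "jog_arm", "arguments": {"rows": [[[0.79,0.07,0.12],[0,0,0.451]],[[0.79,0.07,0.12],[0,0,0.451]],[[0.79,0.07,0.12],[0,0,0.451]],[[0.79,0.07,0.12],[0,0,0.451]],[[0.79,0.07,0.12],[0,0,0.451]]]}}

```text
t: 37.85
tool_pos: [0.6799, 0.0112, 0.1238]
orientation: [-3.121, -0.352, 0.005]
force: [0.1, -0.4, 0.2]
opening: 0.0604
gripper_force: 0.0
```

Call:
{"name": "jog_arm", "arguments": {"rows": [[[0,0,0],[0,0,0]],[[0,0,0],[0,0,0]]]}}

```text
t: 38.05
tool_pos: [0.6796, 0.0084, 0.1258]
orientation: [-3.121, -0.362, 0.002]
force: [-0.2, 0.5, -0.3]
opening: 0.0604
gripper_force: 0.0
```

```bash
python3 plan.py ".684 .0065 .004 -77";python3 -c "
from h import *
c=grab('wrist','w12.png');show([b for b in blob(c,dark(c,70),.028,1) if 20<b[1]<90])
s=robot.read_state()['tool_pos'];print(proj(c,[*s[:2],.028],True), [proj(c,p,True).round() for p in ([.7147,.0132,.028],[.6553,-.0002,.028])])
i=c['frame'][120:330,220:430];cv2.imwrite('pics/w12s.png',cv2.resize(i[:,:,::-1],(600,600)))"
```

```text
t 38.0 now [0.6796 0.0084 0.1258] yaw -76.8 open 0.0604 F [-0.2  0.5 -0.3] gf 0.0
.684 .0065 .004 -77 [[0.0203,0.0145,0.609],[-0.0002,0.0009,0.0025]]
0.7842 -0.0074  23x4 long-axis -8.7 [371, 88, 14, 30, 55]
0.6904 0.0067  60x26 long-axis 13.4 [311, 184, 37, 81, 997]
0.6886 0.0073  22x1 long-axis 13.3 [327, 212, 3, 31, 43]
0.6145 -0.0018  26x14 long-axis -78.7 [301, 311, 34, 17, 299]
[324.12620517 238.3509302 ] [array([328., 191.]), array([328., 271.])]
```

View pics/w12s.png

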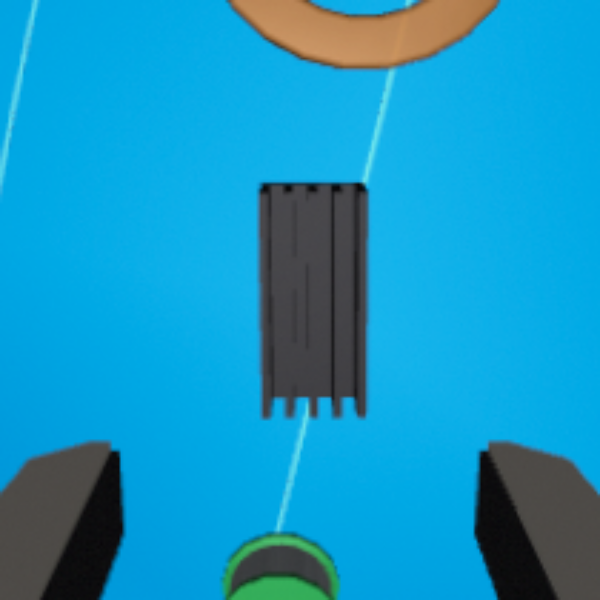

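The sink at crop (314,300) is upright with fins on top, aligned with the fingers; spool and tape are clear of the grasp.

Call:
{"name": "jog_arm", "arguments": {"rows": [[[0.036,0.018,0.25],[0,0,-0.002]],[[0.036,0.018,0.45],[0,0,-0.002]],[[0.036,0.018,0.57],[0,0,-0.002]],[[0.036,0.018,0.61],[0,0,-0.002]],[[0.036,0.018,0.61],[0,0,-0.002]]]}}

```text
t: 38.6
tool_pos: [0.687, 0.0062, 0.0038]
orientation: [-3.12, -0.362, 0.004]
force: [0.3, -0.7, -0.4]
opening: 0.0604
gripper_force: 0.0
```

Call:
{"name": "jog_arm", "arguments": {"rows": [[[0,0,0],[0,0,0]],[[0,0,0],[0,0,0]],[[0,0,0],[0,0,0]],[[0,0,0],[0,0,0]],[[0,0,0],[0,0,0]]], "hand": 1}}

```text
t: 39.1
tool_pos: [0.6886, 0.0066, 0.0057]
orientation: [3.12, 0.362, 0.002]
force: [-1.0, -0.5, 2.8]
opening: 0.0276
gripper_force: 40.0
```

Call:
{"name": "jog_arm", "arguments": {"rows": [[[0,0,0],[0,0,0]],[[0,0,0],[0,0,0]],[[0,0,0],[0,0,0]]]}}

```text
t: 39.4
tool_pos: [0.6886, 0.0066, 0.0057]
orientation: [3.121, 0.362, 0.002]
force: [-1.3, -0.0, 6.1]
opening: 0.0275
gripper_force: 40.0
```

Call:
{"name": "jog_arm", "arguments": {"rows": [[[0,0,-0.1],[0,0,0]],[[0,0,-0.3],[0,0,0]],[[0,0,-0.5],[0,0,0]],[[0,0,-0.7],[0,0,0]],[[0,0,-0.7],[0,0,0]]]}}

```text
t: 39.9
tool_pos: [0.6921, 0.0064, 0.1531]
orientation: [3.119, 0.361, 0.018]
force: [0.9, 0.6, 0.9]
opening: 0.0277
gripper_force: 40.0
```

```bash
python3 plan.py ".418 -.1635 .15 4.2"
```

```text
t 39.9 now [0.6921 0.0064 0.1531] yaw -76.8 open 0.0277 F [0.9 0.6 0.9] gf 40.0
.418 -.1635 .15 4.2 [[-0.7643,0.2569,0],[0.0034,-0.0022,-0.4499]]
.418 -.1635 .15 4.2 [[-0.7481,-0.301,0.0029],[0.0033,-0.0021,-0.4499]]
```

Call:
{"name": "jog_arm", "arguments": {"rows": [[[-0.764,0.257,0],[0,0,-0.45]],[[-0.764,0.257,0],[0,0,-0.45]],[[-0.764,0.257,0],[0,0,-0.45]],[[-0.764,0.257,0],[0,0,-0.45]],[[-0.764,0.257,0],[0,0,-0.45]]]}}

```text
t: 40.4
tool_pos: [0.5484, -0.0794, 0.1435]
orientation: [-2.799, -1.424, 0.003]
force: [0.3, 0.2, -0.3]
opening: 0.0276
gripper_force: 40.0
```

Call:
{"name": "jog_arm", "arguments": {"rows": [[[-0.748,-0.301,0],[0,0,-0.45]],[[-0.748,-0.301,0],[0,0,-0.45]],[[-0.748,-0.301,0],[0,0,-0.45]],[[-0.748,-0.301,0],[0,0,-0.45]],[[-0.748,-0.301,0],[0,0,-0.45]]]}}

```text
t: 40.9
tool_pos: [0.4116, -0.1643, 0.1438]
orientation: [-2.134, -2.304, 0.001]
force: [-0.4, 0.6, -0.2]
opening: 0.0274
gripper_force: 40.0
```

Call:
{"name": "jog_arm", "arguments": {"rows": [[[0,0,0],[0,0,0]],[[0,0,0],[0,0,0]]]}}

```text
t: 41.1
tool_pos: [0.4139, -0.1631, 0.1444]
orientation: [-2.142, -2.297, 0.0]
force: [0.1, -0.1, -1.6]
opening: 0.0278
gripper_force: 40.0
```

```bash
python3 plan.py ".4188 -.1655 .034 4.2"
```

```text
t 41.1 now [ 0.4139 -0.1631  0.1444] yaw 4.0 open 0.0278 F [ 0.1 -0.1 -1.6] gf 40.0
.4188 -.1655 .034 4.2 [[-0.014,0.024,0.5519],[-0.0003,-0.0003,-0.0023]]
```

Call:
{"name": "jog_arm", "arguments": {"rows": [[[-0.014,0.024,0.15],[0,0,0]],[[-0.014,0.024,0.35],[0,0,0]],[[-0.014,0.024,0.5],[0,0,0]],[[-0.014,0.024,0.55],[0,0,0]],[[-0.014,0.024,0.55],[0,0,0]]]}}

```text
t: 41.6
tool_pos: [0.4178, -0.1647, 0.0333]
orientation: [-2.137, -2.298, 0.002]
force: [0.8, -0.8, -0.4]
opening: 0.0275
gripper_force: 40.0
```

Call:
{"name": "jog_arm", "arguments": {"rows": [[[0,0,0],[0,0,0]],[[0,0,0],[0,0,0]],[[0,0,0],[0,0,0]]], "hand": 0.24}}

```text
t: 41.9
tool_pos: [0.4204, -0.1664, 0.0366]
orientation: [2.137, 2.299, 0.001]
force: [-0.1, 0.2, 0.3]
opening: 0.0353
gripper_force: 0.0
```

Call:
{"name": "jog_arm", "arguments": {"rows": [[[0,0,-0.1],[0,0,0]],[[0,0,-0.3],[0,0,0]],[[0,0,-0.5],[0,0,0]],[[0,0,-0.65],[0,0,0]],[[0,0,-0.65],[0,0,0]]]}}

```text
t: 42.4
tool_pos: [0.4223, -0.1675, 0.1714]
orientation: [2.132, 2.294, 0.004]
force: [0.9, -0.0, 1.0]
opening: 0.0354
gripper_force: 0.0
```

```bash
python3 plan.py ".458 .12 .2 -20" ".4882 .4334 .16 -50" ".4882 .4334 .16 -86"; python3 -c "
from h import *
c=grab('top','t7.png'); show([b for b in blob(c,dark(c,60),.024,0) if 35<b[1]<80]);show(blob(c,red(c),.098,0))
i=c['frame'][160:310,295:495];cv2.imwrite('pics/t7s.png',cv2.resize(i[:,:,::-1],(800,600)))"
```

```text
t 42.4 now [ 0.4223 -0.1675  0.1714] yaw 4.2 open 0.0354 F [ 0.9 -0.   1. ] gf 0.0
.458 .12 .2 -20 [[0.7098,0.1424,-0.0743],[0.0032,0.0012,0.1344]]
.458 .12 .2 -20 [[0.724,-0.0099,-0.0733],[0.0032,0.0011,0.1344]]
.4882 .4334 .16 -50 [[0.762,-0.197,0.0999],[0,0,0.1667]]
.4882 .4334 .16 -50 [[0.6851,-0.3876,0.0999],[0.0001,0,0.1667]]
.4882 .4334 .16 -86 [[0,0,0],[-0,0,0.4]]
0.7630 0.6531  73x19 long-axis -82.7 [82, 162, 26, 9, 118]
0.6391 -0.1847  53x15 long-axis -81.7 [372, 205, 19, 7, 75]
0.4880 0.4346  52x26 long-axis 2.0 [161, 251, 10, 19, 187]
0.0177 0.1110  42x27 long-axis -67.1 [271, 425, 15, 14, 51]
0.4612 0.2161  57x19 long-axis -89.9 [226, 265, 22, 8, 156]
0.3967 -0.5299  126x67 long-axis -5.0 [501, 269, 27, 50, 700]
0.2816 -0.3671  75x21 long-axis 6.7 [450, 323, 11, 29, 219]
```

Call:
{"name": "jog_arm", "arguments": {"rows": [[[0.71,0.142,-0.074],[0,0,0.134]],[[0.71,0.142,-0.074],[0,0,0.134]],[[0.71,0.142,-0.074],[0,0,0.134]],[[0.71,0.142,-0.074],[0,0,0.134]],[[0.71,0.142,-0.074],[0,0,0.134]]], "hand": -0.6}}

```text
t: 42.95
tool_pos: [0.4365, -0.0209, 0.1789]
orientation: [-2.364, -2.068, 0.001]
force: [0.6, 0.0, -0.3]
opening: 0.0704
gripper_force: 0.0
```

Call:
{"name": "jog_arm", "arguments": {"rows": [[[0.724,-0.01,-0.074],[0,0,0.134]],[[0.724,-0.01,-0.074],[0,0,0.134]],[[0.724,-0.01,-0.074],[0,0,0.134]],[[0.724,-0.01,-0.074],[0,0,0.134]],[[0.724,-0.01,-0.074],[0,0,0.134]]]}}

```text
t: 43.45
tool_pos: [0.4546, 0.1212, 0.1937]
orientation: [2.571, 1.806, -0.002]
force: [1.0, 0.2, -0.6]
opening: 0.0743
gripper_force: 0.0
```

Call:
{"name": "jog_arm", "arguments": {"rows": [[[0.762,-0.197,0.05],[0,0,0.167]],[[0.762,-0.197,0.05],[0,0,0.167]],[[0.762,-0.197,0.05],[0,0,0.167]],[[0.762,-0.197,0.05],[0,0,0.167]],[[0.762,-0.197,0.05],[0,0,0.167]]]}}

```text
t: 43.95
tool_pos: [0.4697, 0.2776, 0.1832]
orientation: [2.785, 1.453, -0.003]
force: [0.1, -0.7, -0.7]
opening: 0.0745
gripper_force: 0.0
```

Call:
{"name": "jog_arm", "arguments": {"rows": [[[0.685,-0.388,0.15],[0,0,0.167]],[[0.685,-0.388,0.15],[0,0,0.167]],[[0.685,-0.388,0.15],[0,0,0.167]],[[0.685,-0.388,0.15],[0,0,0.167]],[[0.685,-0.388,0.15],[0,0,0.167]]]}}

```text
t: 44.45
tool_pos: [0.4849, 0.4335, 0.153]
orientation: [2.95, 1.075, -0.004]
force: [-0.0, 0.2, -0.2]
opening: 0.0748
gripper_force: 0.0
```

Call:
{"name": "jog_arm", "arguments": {"rows": [[[0,0,0],[0,0,0.4]],[[0,0,0],[0,0,0.4]],[[0,0,0],[0,0,0.4]],[[0,0,0],[0,0,0.4]],[[0,0,0],[0,0,0.4]]]}}

```text
t: 44.95
tool_pos: [0.4858, 0.432, 0.1555]
orientation: [3.14, 0.101, 0.002]
force: [-0.5, -0.2, 0.6]
opening: 0.0744
gripper_force: 0.0
```

Call:
{"name": "jog_arm", "arguments": {"rows": [[[0,0,0],[0,0,0]],[[0,0,0],[0,0,0]]]}}

```text
t: 45.15
tool_pos: [0.485, 0.4339, 0.155]
orientation: [-3.14, -0.114, -0.001]
force: [0.0, 0.1, 0.6]
opening: 0.0748
gripper_force: 0.0
```

```bash
python3 plan.py ".4882 .4337 .003 -86.5";python3 -c "
from h import *
c=grab('wrist','w13.png');show([b for b in blob(c,dark(c,60),.024,1) if 20<b[1]<90])"
```

```text
t 45.1 now [0.485  0.4339 0.155 ] yaw -85.8 open 0.0748 F [0.  0.1 0.6] gf 0.0
.4882 .4337 .003 -86.5 [[0.0154,0.0021,0.7598],[-0,-0.0003,0.0073]]
0.4908 0.4485  57x2 long-axis 3.7 [305, 186, 3, 69, 93]
0.4910 0.4277  60x9 long-axis 4.4 [326, 186, 12, 72, 121]
0.4873 0.4414  45x1 long-axis 3.7 [314, 198, 2, 55, 77]
0.4565 0.3005  56x42 long-axis -21.4 [456, 241, 46, 65, 1207]
0.4705 0.1188  68x28 long-axis 89.0 [592, 250, 43, 28, 678]
0.3077 0.3318  70x2 long-axis -85.9 [377, 401, 66, 6, 83]
```

Call:
{"name": "jog_arm", "arguments": {"rows": [[[0.018,-0.004,0.25],[0,0,0.003]],[[0.018,-0.004,0.5],[0,0,0.003]],[[0.018,-0.004,0.7],[0,0,0.003]],[[0.018,-0.004,0.755],[0,0,0.003]],[[0.018,-0.004,0.755],[0,0,0.003]]]}}

```text
t: 45.7
tool_pos: [0.4868, 0.4353, 0.0026]
orientation: [3.138, 0.106, -0.004]
force: [0.0, 0.7, 0.1]
opening: 0.0744
gripper_force: 0.0
```

Call:
{"name": "jog_arm", "arguments": {"rows": [[[0,0,0],[0,0,0]],[[0,0,0],[0,0,0]],[[0,0,0],[0,0,0]],[[0,0,0],[0,0,0]],[[0,0,0],[0,0,0]]], "hand": 1}}

```text
t: 46.2
tool_pos: [0.488, 0.4363, 0.0037]
orientation: [-3.14, -0.103, -0.001]
force: [-0.2, 1.0, -0.2]
opening: 0.039
gripper_force: 0.0
```

Call:
{"name": "jog_arm", "arguments": {"rows": [[[0,0,0],[0,0,0]],[[0,0,0],[0,0,0]],[[0,0,0],[0,0,0]],[[0,0,0],[0,0,0]]]}}

```text
t: 46.6
tool_pos: [0.4879, 0.4363, 0.0035]
orientation: [-3.14, -0.103, -0.0]
force: [0.4, 0.1, 1.6]
opening: 0.0278
gripper_force: 40.0
```

Call:
{"name": "jog_arm", "arguments": {"rows": [[[0,0,-0.1],[0,0,0]],[[0,0,-0.3],[0,0,0]],[[0,0,-0.5],[0,0,0]],[[0,0,-0.75],[0,0,0]],[[0,0,-0.95],[0,0,0]]]}}

```text
t: 47.1
tool_pos: [0.4881, 0.4363, 0.1963]
orientation: [-3.139, -0.103, -0.002]
force: [0.8, -0.0, -0.9]
opening: 0.0275
gripper_force: 40.0
```

```bash
python3 plan.py ".458 .12 .19 -40" ".4446 -.198 .15 4.2"
```

```text
t 47.1 now [0.4881 0.4363 0.1963] yaw -86.2 open 0.0275 F [ 0.8 -0.  -0.9] gf 40.0
.458 .12 .19 -40 [[-0.127,0.7842,0.0148],[-0.0001,-0.0005,-0.2569]]
.458 .12 .19 -40 [[-0.4247,0.6714,0.0152],[-0.0001,-0.0005,-0.2569]]
.4446 -.198 .15 4.2 [[-0.6305,0.4853,0.1],[0,0,-0.2455]]
.4446 -.198 .15 4.2 [[-0.7668,0.2125,0.1],[0,0,-0.2456]]
```

```bash
python3 plan.py ".458 .12 .19 -86" ".4427 -.173 .15 -85.8"
```

```text
t 47.1 now [0.4881 0.4363 0.1963] yaw -86.2 open 0.0275 F [ 0.8 -0.  -0.9] gf 40.0
.458 .12 .19 -86 [[-0.127,0.7842,0.0148],[-0.0003,-0.0004,-0.0013]]
.458 .12 .19 -86 [[-0.1286,0.7839,0.0153],[-0.0002,-0.0005,-0.0014]]
.4427 -.173 .15 -85.8 [[-0.0892,0.7281,0.1],[-0,0,-0.0011]]
.4427 -.173 .15 -85.8 [[-0.0905,0.7279,0.1],[-0,0,-0.0011]]
```

Call:
{"name": "jog_arm", "arguments": {"rows": [[[-0.127,0.784,0.01],[0,0,0]],[[-0.127,0.784,0.01],[0,0,0]],[[-0.127,0.784,0.01],[0,0,0]],[[-0.127,0.784,0.01],[0,0,0]],[[-0.127,0.784,0.01],[0,0,0]]]}}

```text
t: 47.6
tool_pos: [0.4729, 0.2766, 0.1915]
orientation: [-3.14, -0.099, -0.0]
force: [0.3, -0.0, -0.3]
opening: 0.0278
gripper_force: 40.0
```

Call:
{"name": "jog_arm", "arguments": {"rows": [[[-0.128,0.784,0.01],[0,0,0]],[[-0.128,0.784,0.01],[0,0,0]],[[-0.128,0.784,0.01],[0,0,0]],[[-0.128,0.784,0.01],[0,0,0]],[[-0.128,0.784,0.01],[0,0,0]]]}}

```text
t: 48.1
tool_pos: [0.4582, 0.1197, 0.1898]
orientation: [-3.139, -0.1, -0.001]
force: [-0.1, 0.4, -0.2]
opening: 0.0277
gripper_force: 40.0
```

Call:
{"name": "jog_arm", "arguments": {"rows": [[[-0.09,0.728,0.05],[0,0,-0.002]],[[-0.09,0.728,0.05],[0,0,-0.002]],[[-0.09,0.728,0.05],[0,0,-0.002]],[[-0.09,0.728,0.05],[0,0,-0.002]],[[-0.09,0.728,0.05],[0,0,-0.002]]]}}

```text
t: 48.6
tool_pos: [0.45, -0.0257, 0.1796]
orientation: [-3.139, -0.106, -0.0]
force: [0.0, 0.3, -0.4]
opening: 0.0273
gripper_force: 40.0
```

Call:
{"name": "jog_arm", "arguments": {"rows": [[[-0.09,0.728,0.1],[0,0,0]],[[-0.09,0.728,0.1],[0,0,0]],[[-0.09,0.728,0.1],[0,0,0]],[[-0.09,0.728,0.1],[0,0,0]],[[-0.09,0.728,0.1],[0,0,0]]]}}

```text
t: 49.1
tool_pos: [0.4422, -0.1717, 0.1593]
orientation: [-3.138, -0.108, 0.0]
force: [0.3, 0.1, -0.0]
opening: 0.0276
gripper_force: 40.0
```

Call:
{"name": "jog_arm", "arguments": {"rows": [[[0,0,0],[0,0,0]],[[0,0,0],[0,0,0]]]}}

```text
t: 49.3
tool_pos: [0.4421, -0.1711, 0.1597]
orientation: [-3.139, -0.113, -0.001]
force: [-0.4, 0.3, -0.6]
opening: 0.0275
gripper_force: 40.0
```

```bash
python3 plan.py ".4427 -.173 .05 -85.8"; python3 -c "
from h import *
grab('wrist','w14.png');grab('scene','s14.png')"
```

```text
t 49.3 now [ 0.4421 -0.1711  0.1597] yaw -85.9 open 0.0275 F [-0.4  0.3 -0.6] gf 40.0
.4427 -.173 .05 -85.8 [[0.0021,0.0101,0.5484],[-0.0002,-0.0003,-0.0009]]
```

Call:
{"name": "jog_arm", "arguments": {"rows": [[[0,0.01,0.15],[0,0,0]],[[0,0.01,0.35],[0,0,0]],[[0,0.01,0.5],[0,0,0]],[[0,0.01,0.57],[0,0,0]],[[0,0.01,0.57],[0,0,0]]]}}

```text
t: 49.9
tool_pos: [0.4399, -0.1737, 0.0436]
orientation: [-3.138, -0.109, 0.006]
force: [-0.1, 0.8, -0.3]
opening: 0.0275
gripper_force: 40.0
```

Call:
{"name": "jog_arm", "arguments": {"rows": [[[0,0,0.015],[0,0,0]],[[0,0,0.03],[0,0,0]],[[0,0,0.04],[0,0,0]],[[0,0,0.04],[0,0,0]]]}}

```text
t: 50.3
tool_pos: [0.4418, -0.1753, 0.038]
orientation: [3.139, 0.108, 0.002]
force: [-0.6, -0.4, -0.1]
opening: 0.0276
gripper_force: 40.0
```

Call:
{"name": "jog_arm", "arguments": {"rows": [[[0,0,0.01],[0,0,0]],[[0,0,0.02],[0,0,0]],[[0,0,0.02],[0,0,0]]]}}

```text
t: 50.6
tool_pos: [0.4411, -0.1749, 0.0331]
orientation: [-3.14, -0.108, 0.001]
force: [1.1, -0.6, -0.7]
opening: 0.0277
gripper_force: 40.0
```

Call:
{"name": "jog_arm", "arguments": {"rows": [[[0,0,0.01],[0,0,0]],[[0,0,0.015],[0,0,0]],[[0,0,0.015],[0,0,0]]]}}

```text
t: 50.9
tool_pos: [0.4416, -0.1752, 0.0314]
orientation: [3.14, 0.108, 0.0]
force: [-4.6, 1.5, 10.9]
opening: 0.0279
gripper_force: 40.0
```

Call:
{"name": "jog_arm", "arguments": {"rows": [[[0,0,0],[0,0,0]],[[0,0,0],[0,0,0]],[[0,0,0],[0,0,0]]], "hand": 0.24}}

```text
t: 51.2
tool_pos: [0.4413, -0.175, 0.0303]
orientation: [-3.14, -0.108, 0.0]
force: [-0.4, -0.1, 0.0]
opening: 0.0352
gripper_force: 0.0
```

Call:
{"name": "jog_arm", "arguments": {"rows": [[[0,0,-0.1],[0,0,0]],[[0,0,-0.3],[0,0,0]],[[0,0,-0.5],[0,0,0]],[[0,0,-0.65],[0,0,0]],[[0,0,-0.65],[0,0,0]]]}}

```text
t: 51.7
tool_pos: [0.4442, -0.1765, 0.1658]
orientation: [3.135, 0.108, 0.012]
force: [0.1, -0.1, -0.4]
opening: 0.0358
gripper_force: 0.0
```

```bash
python3 plan.py ".6387 -.1842 .14 9.3"; python3 -c "
from h import *
c=grab('top','t8.png'); show([b for b in blob(c,dark(c,60),.039,0) if 30<b[1]<160])
grab('wrist','w15.png')"
```

```text
t 51.7 now [ 0.4442 -0.1765  0.1658] yaw -86.1 open 0.0358 F [ 0.1 -0.1 -0.4] gf 0.0
.6387 -.1842 .14 9.3 [[0.3221,0.0348,0.0455],[0.0021,-0.0004,-0.3532]]
.6387 -.1842 .14 9.3 [[0.2555,0.1995,0.0449],[0.002,-0.0004,-0.3532]]
.6387 -.1842 .14 9.3 [[0.1121,0.3042,0.044],[0.0021,-0.0004,-0.3531]]
0.8787 0.2403  125x114 long-axis 90.0 [214, 107, 43, 39, 1201]
0.7589 0.6454  73x19 long-axis -82.7 [82, 162, 26, 8, 117]
0.6363 -0.1824  53x15 long-axis -81.7 [372, 205, 19, 7, 82]
0.5933 0.8700  89x24 long-axis 78.9 [0, 216, 30, 14, 243]
0.4941 -0.1674  92x6 long-axis -31.6 [367, 244, 18, 29, 43]
0.0550 0.0454  156x13 long-axis -29.9 [286, 394, 31, 51, 101]
0.0177 0.1157  49x24 long-axis -55.0 [269, 425, 15, 17, 58]
-0.0453 0.8458  130x39 long-axis 3.9 [0, 430, 15, 50, 578]
```

Call:
{"name": "jog_arm", "arguments": {"rows": [[[0.322,0.035,0],[0,0,-0.353]],[[0.322,0.035,0],[0,0,-0.353]],[[0.322,0.035,0],[0,0,-0.353]],[[0.322,0.035,0],[0,0,-0.353]],[[0.322,0.035,0],[0,0,-0.353]]], "hand": -0.3}}

```text
t: 52.3
tool_pos: [0.5049, -0.1769, 0.1578]
orientation: [-2.987, -0.965, 0.005]
force: [-0.1, -0.2, 0.9]
opening: 0.0603
gripper_force: 0.0
```

Call:
{"name": "jog_arm", "arguments": {"rows": [[[0.255,0.2,0],[0,0,-0.353]],[[0.255,0.2,0],[0,0,-0.353]],[[0.255,0.2,0],[0,0,-0.353]],[[0.255,0.2,0],[0,0,-0.353]],[[0.255,0.2,0],[0,0,-0.353]]]}}

```text
t: 52.8
tool_pos: [0.5701, -0.18, 0.1587]
orientation: [-2.612, -1.742, 0.002]
force: [-0.5, -0.1, 0.5]
opening: 0.0602
gripper_force: 0.0
```

Call:
{"name": "jog_arm", "arguments": {"rows": [[[0.112,0.304,0.13],[0,0,-0.353]],[[0.112,0.304,0.13],[0,0,-0.353]],[[0.112,0.304,0.13],[0,0,-0.353]],[[0.112,0.304,0.13],[0,0,-0.353]],[[0.112,0.304,0.13],[0,0,-0.353]]]}}

```text
t: 53.3
tool_pos: [0.635, -0.1827, 0.1332]
orientation: [-2.038, -2.389, 0.001]
force: [-0.3, -0.1, 0.2]
opening: 0.0606
gripper_force: 0.0
```

Call:
{"name": "jog_arm", "arguments": {"rows": [[[0,0,0],[0,0,0]],[[0,0,0],[0,0,0]]]}}

```text
t: 53.5
tool_pos: [0.6353, -0.1829, 0.1343]
orientation: [-2.04, -2.389, 0.0]
force: [0.1, 0.2, 0.2]
opening: 0.0608
gripper_force: 0.0
```

```bash
python3 plan.py ".6375 -.1835 .017 9.5"; python3 -c "
from h import *
c=grab('wrist','w16.png'); show([b for b in blob(c,dark(c,60),.039,1) if 30<b[1]<160])
show([b for b in blob(c,c['frame'].min(2)>170,.013,1,1500)])"
```

```text
t 53.5 now [ 0.6353 -0.1829  0.1343] yaw 9.0 open 0.0608 F [0.1 0.2 0.2] gf 0.0
.6375 -.1835 .017 9.5 [[-0.0049,0.0103,0.5866],[-0.0001,-0.0001,-0.0056]]
0.7484 -0.0072  69x26 long-axis -67.7 [494, 1, 38, 84, 866]
0.4423 -0.1627  86x59 long-axis 4.3 [57, 144, 82, 75, 5200]
0.6389 -0.1834  61x21 long-axis -81.1 [317, 201, 30, 81, 1351]
0.8862 -0.1743  150x19 long-axis -1.2 [539, 252, 101, 38, 1336]
0.3666 -0.1454  347x219 long-axis -86.5 [0, 0, 148, 304, 14626]
0.8594 -0.0479  337x145 long-axis 90.0 [487, 0, 153, 295, 26510]
0.6393 -0.1854  152x128 long-axis -80.6 [248, 141, 165, 181, 24632]
```

Call:
{"name": "jog_arm", "arguments": {"rows": [[[-0.01,0.017,0.25],[0,0,-0.004]],[[-0.01,0.017,0.45],[0,0,-0.004]],[[-0.01,0.017,0.55],[0,0,-0.004]],[[-0.01,0.017,0.585],[0,0,-0.004]],[[-0.01,0.017,0.585],[0,0,-0.004]]]}}

```text
t: 54.05
tool_pos: [0.6385, -0.1841, 0.0166]
orientation: [-2.028, -2.397, 0.001]
force: [-1.0, -0.1, 0.3]
opening: 0.0603
gripper_force: 0.0
```

Call:
{"name": "jog_arm", "arguments": {"rows": [[[0,0,0],[0,0,0]],[[0,0,0],[0,0,0]],[[0,0,0],[0,0,0]],[[0,0,0],[0,0,0]],[[0,0,0],[0,0,0]]], "hand": 1, "squeeze": 50}}

```text
t: 54.55
tool_pos: [0.6396, -0.1844, 0.018]
orientation: [2.027, 2.399, 0.0]
force: [-1.1, -0.4, 0.7]
opening: 0.0249
gripper_force: 0.0
```

Call:
{"name": "jog_arm", "arguments": {"rows": [[[0,0,0],[0,0,0]],[[0,0,0],[0,0,0]],[[0,0,0],[0,0,0]]]}}

```text
t: 54.85
tool_pos: [0.6396, -0.1844, 0.0179]
orientation: [2.027, 2.399, 0.0]
force: [0.6, 1.6, 3.8]
opening: 0.0212
gripper_force: 50.0
```

Call:
{"name": "jog_arm", "arguments": {"rows": [[[0,0,-0.05],[0,0,0]],[[0,0,-0.2],[0,0,0]],[[0,0,-0.4],[0,0,0]],[[0,0,-0.6],[0,0,0]],[[0,0,-0.6],[0,0,0]]]}}

```text
t: 55.35
tool_pos: [0.6431, -0.1858, 0.146]
orientation: [2.021, 2.391, 0.006]
force: [0.9, -0.6, -0.5]
opening: 0.0217
gripper_force: 50.0
```

```bash
python3 plan.py ".4446 -.197 .13 4.2"; python3 -c "
from h import *
grab('wrist','w17.png')"
```

```text
t 55.4 now [ 0.6431 -0.1858  0.146 ] yaw 9.6 open 0.0217 F [ 0.9 -0.6 -0.5] gf 50.0
.4446 -.197 .13 4.2 [[0.0554,-0.4943,0.0347],[0.0032,0.0017,0.03]]
.4446 -.197 .13 4.2 [[0.0319,-0.4962,0.0373],[0.0033,0.0017,0.0301]]
```

Call:
{"name": "jog_arm", "arguments": {"rows": [[[0.055,-0.494,0.0],[0,0,0.03]],[[0.055,-0.494,0.0],[0,0,0.03]],[[0.055,-0.494,0.0],[0,0,0.03]],[[0.055,-0.494,0.0],[0,0,0.03]],[[0.055,-0.494,0.0],[0,0,0.03]]]}}

```text
t: 55.9
tool_pos: [0.5407, -0.1901, 0.1375]
orientation: [2.083, 2.351, 0.001]
force: [0.4, 0.3, -1.6]
opening: 0.0214
gripper_force: 50.0
```

Call:
{"name": "jog_arm", "arguments": {"rows": [[[0.032,-0.496,0.0],[0,0,0.03]],[[0.032,-0.496,0.0],[0,0,0.03]],[[0.032,-0.496,0.0],[0,0,0.03]],[[0.032,-0.496,0.0],[0,0,0.03]],[[0.032,-0.496,0.0],[0,0,0.03]]]}}

```text
t: 56.4
tool_pos: [0.4429, -0.1962, 0.1388]
orientation: [2.136, 2.3, 0.001]
force: [0.3, -1.0, -1.1]
opening: 0.0213
gripper_force: 50.0
```

Call:
{"name": "jog_arm", "arguments": {"rows": [[[0,0,0],[0,0,0]],[[0,0,0],[0,0,0]]]}}

```text
t: 56.6
tool_pos: [0.442, -0.1957, 0.1379]
orientation: [2.137, 2.302, 0.0]
force: [-1.3, 0.3, -1.6]
opening: 0.0219
gripper_force: 50.0
```

```bash
python3 plan.py; python3 - <<'E'
from h import *
c=grab('wrist','w18.png'); z=robot.read_state()['tool_pos'][2]-.0179
w=grab('wrist','w18.png')['frame']
# lid far edge: white/other transitions printed along a few rows and columns
print('z',z)
f=c['frame'].astype(int)
i=c['frame'][60:360,120:520];cv2.imwrite('pics/w18s.png',cv2.resize(i[:,:,::-1],(800,600),interpolation=cv2.INTER_CUBIC))
print(np.concatenate([blob(c,c['frame'].min(2)>170,z+.013,1,1500)]) if 0 else '')
show(blob(c,c['frame'].min(2)>170,z+.013,1,1500))
# earlier, unobstructed tub views: rim white blobs
for n in('w14','w9'):
    d=load(n); show([b for b in blob(d,d['frame'].min(2)>185,.066,1,300) if b[1]<170])
E
```

```text
t 56.6 now [ 0.442  -0.1957  0.1379] yaw 4.3 open 0.0219 F [-1.3  0.3 -1.6] gf 50.0
z 0.11979138672228967

0.3686 -0.1574  280x201 long-axis -9.1 [0, 0, 459, 325, 82391]
0.3052 -0.2778  47x42 long-axis 4.0 [73, 352, 65, 55, 2082]
0.4450 -0.2591  45x26 long-axis 4.2 [286, 371, 77, 36, 2492]
0.5951 -0.1863  126x61 long-axis -80.9 [268, 0, 183, 79, 11767]
0.4617 -0.1983  147x89 long-axis -85.5 [259, 154, 205, 122, 7392]
0.4523 -0.1268  88x4 long-axis 4.5 [259, 161, 10, 120, 521]
0.4554 -0.2708  104x3 long-axis 4.4 [449, 163, 14, 134, 525]
0.4162 -0.2318  43x7 long-axis -84.7 [373, 274, 56, 10, 426]
0.3128 -0.4018  64x58 long-axis 4.1 [523, 351, 54, 55, 1946]
0.2818 0.0378  64x58 long-axis 4.0 [73, 352, 58, 57, 2189]
0.3102 -0.1807  84x39 long-axis -85.9 [277, 371, 95, 35, 3009]
0.7408 -0.1122  148x34 long-axis -89.9 [611, 131, 29, 161, 1978]
0.6061 -0.1653  117x105 long-axis -80.7 [450, 187, 119, 137, 11169]
0.4443 -0.1623  118x74 long-axis 5.3 [217, 196, 171, 102, 8057]
0.3820 -0.1677  74x3 long-axis -85.7 [212, 198, 12, 99, 398]
0.2570 -0.3102  62x56 long-axis -85.9 [73, 352, 58, 56, 2115]
```

View pics/w18s.png

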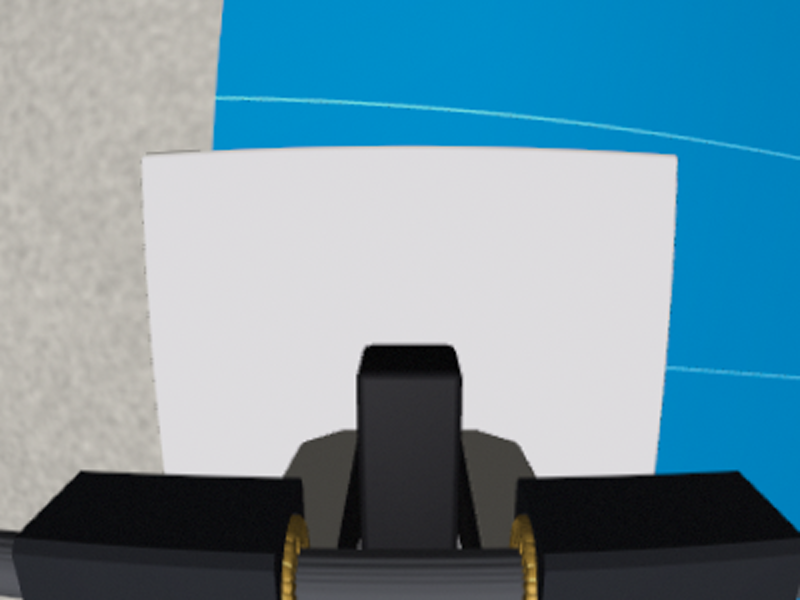

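The lid covers the tub, its far edge corners at crop (143,155) and (677,156); the rim strips in an earlier frame give the tub's centre.

```bash
python3 - <<'E'
from h import *
c=load('w18')
q=np.array([px(c,120+(u+.5)*.5-.5,60+(v+.5)*.5-.5,.133,True)[:2] for u,v in [(143,155),(677,156)]])
d=q[1]-q[0];n=np.array([-d[1],d[0]])/np.hypot(*d);print(np.hypot(*d),np.degrees(np.arctan2(d[1],d[0])),'lid',q.mean(0)-n*.076)
h=np.array([px(c,120+(u+.5)*.5-.5,60+(v+.5)*.5-.5,.159,True)[:2] for u,v in [(358,376),(461,376)]]);print('handle',h.mean(0)-n*.03)
E
python3 plan.py
```

```text
0.12671866774913892 4.083480478045699 lid [ 0.44045752 -0.19734266]
handle [ 0.44045066 -0.198076  ]
t 56.7 now [ 0.4415 -0.1955  0.1375] yaw 4.2 open 0.0218 F [-0.9  0.2 -1.1] gf 50.0
```

Call:
{"name": "jog_arm", "arguments": {"rows": [[[-0.01,0.019,0.08],[0,0,0]],[[-0.01,0.019,0.16],[0,0,0]],[[-0.01,0.019,0.22],[0,0,0]],[[-0.01,0.019,0.22],[0,0,0]],[[-0.01,0.019,0.22],[0,0,0]]]}}

```text
t: 57.2
tool_pos: [0.4447, -0.1972, 0.0935]
orientation: [-2.138, -2.301, 0.0]
force: [0.3, 0.5, -0.8]
opening: 0.0216
gripper_force: 50.0
```

Call:
{"name": "jog_arm", "arguments": {"rows": [[[0,0,0.012],[0,0,0]],[[0,0,0.024],[0,0,0]],[[0,0,0.036],[0,0,0]],[[0,0,0.04],[0,0,0]],[[0,0,0.04],[0,0,0]]]}}

```text
t: 57.7
tool_pos: [0.4446, -0.1972, 0.0854]
orientation: [-2.138, -2.301, 0.0]
force: [0.1, 0.4, -1.4]
opening: 0.0218
gripper_force: 50.0
```

Call:
{"name": "jog_arm", "arguments": {"rows": [[[0,0,0.01],[0,0,0]],[[0,0,0.02],[0,0,0]],[[0,0,0.02],[0,0,0]],[[0,0,0.02],[0,0,0]]]}}

```text
t: 58.1
tool_pos: [0.4446, -0.1972, 0.0813]
orientation: [-2.138, -2.301, 0.0]
force: [0.3, 1.1, -0.4]
opening: 0.0221
gripper_force: 50.0
```

Plug has entered (below 0.084, no force). Continue to the rim.

Call:
{"name": "jog_arm", "arguments": {"rows": [[[0,0,0.01],[0,0,0]],[[0,0,0.02],[0,0,0]],[[0,0,0.02],[0,0,0]],[[0,0,0.02],[0,0,0]]]}}

```text
t: 58.5
tool_pos: [0.4446, -0.1972, 0.0773]
orientation: [-2.138, -2.301, 0.0]
force: [-0.4, -0.1, -0.7]
opening: 0.0213
gripper_force: 50.0
```

Call:
{"name": "jog_arm", "arguments": {"rows": [[[0,0,0.005],[0,0,0]],[[0,0,0.01],[0,0,0]],[[0,0,0.01],[0,0,0]],[[0,0,0.01],[0,0,0]]]}}

```text
t: 58.9
tool_pos: [0.4448, -0.1973, 0.0758]
orientation: [2.138, 2.301, 0.0]
force: [-2.4, 0.6, 3.9]
opening: 0.0215
gripper_force: 50.0
```

Call:
{"name": "jog_arm", "arguments": {"rows": [[[0,0,0.004],[0,0,0]],[[0,0,0.007],[0,0,0]],[[0,0,0.007],[0,0,0]]]}}

```text
t: 59.2
tool_pos: [0.4449, -0.1974, 0.0758]
orientation: [2.138, 2.302, -0.0]
force: [-9.1, 4.7, 18.8]
opening: 0.0216
gripper_force: 50.0
```

Call:
{"name": "jog_arm", "arguments": {"rows": [[[0,0,0],[0,0,0]],[[0,0,0],[0,0,0]],[[0,0,0],[0,0,0]],[[0,0,0],[0,0,0]],[[0,0,0],[0,0,0]]], "hand": 0}}

```text
t: 59.7
tool_pos: [0.4446, -0.1972, 0.0738]
orientation: [-2.138, -2.301, 0.0]
force: [-0.5, -0.1, 0.1]
opening: 0.0467
gripper_force: 0.0
```

Call:
{"name": "jog_arm", "arguments": {"rows": [[[0,0,-0.1],[0,0,0]],[[0,0,-0.3],[0,0,0]],[[0,0,-0.45],[0,0,0]],[[0,0,-0.5],[0,0,0]],[[0,0,-0.5],[0,0,0]]]}}

```text
t: 60.2
tool_pos: [0.4458, -0.1978, 0.1756]
orientation: [2.136, 2.299, 0.001]
force: [-0.5, 0.7, -0.3]
opening: 0.0468
gripper_force: 0.0
```

Call:
{"name": "jog_arm", "arguments": {"rows": [[[0,0,0],[0,0,0]],[[0,0,0],[0,0,0]]]}}

```text
t: 60.4
tool_pos: [0.4436, -0.1966, 0.1718]
orientation: [-2.136, -2.299, 0.001]
force: [0.5, -0.4, -0.9]
opening: 0.0466
gripper_force: 0.0
```

```bash
python3 plan.py; python3 - <<'E'
from h import *
c=grab('wrist','w19.png')
print('lid');show([b for b in blob(c,c['frame'].min(2)>150,.071,1,3000) if b[1]<200])
show([b for b in blob(c,dark(c,60),.097,1) if 40<b[1]<90])
t=grab('top','t9.png');show([b for b in blob(t,red(t),.098,0) if b[1]<80])
show([b for b in blob(t,dark(t,60),.024,0) if 35<b[1]<80])
E
```

```text
t 60.4 now [ 0.4436 -0.1966  0.1718] yaw 4.2 open 0.0466 F [ 0.5 -0.4 -0.9] gf 0.0
lid
0.4432 -0.1987  151x128 long-axis -85.8 [239, 139, 176, 193, 26056]
0.1512 -0.0250  83x23 long-axis -76.7 [0, 0, 16, 81, 901]
0.6769 -0.0253  61x31 long-axis -80.4 [612, 34, 28, 70, 768]
0.4432 -0.1967  62x21 long-axis -86.0 [311, 203, 32, 89, 2496]
0.7245 -0.2016  62x19 long-axis -66.9 [626, 239, 14, 60, 411]
0.4612 0.2161  57x19 long-axis -89.9 [226, 265, 22, 8, 158]
0.2814 -0.3669  75x21 long-axis 7.4 [450, 323, 11, 29, 217]
0.7626 0.6513  70x20 long-axis -81.7 [83, 162, 25, 8, 116]
0.0213 0.1084  38x21 long-axis -59.5 [273, 424, 12, 13, 46]
```

```bash
python3 -c "
from plant import robot; print(robot.close_job())"
```

```text
the job is handed in; nothing more can be done
None
```

The job is handed in at about 60 s of the 210 s: the carrier is flush over both pins, the bar is down in both slots and centred, and all five heat sinks are in the tub. The lid was pressed to the rim at its expected seated height and measured level afterwards.

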